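# Change the jars in a locked sample rack

## Task

The expired blue-lidded sample jars in the rack have to make way for the fresh red-lidded ones: using the orange driver, turn the brass lock nut counter-clockwise until it is fully unlocked, slide the hold-down bar fully back, stand every blue-lidded jar upright in the green crate and seat every red-lidded jar from the bench upright in a rack pocket of its own. When all jars are in place slide the bar fully home over them, turn the nut fully clockwise again with the driver, and put the driver back upright in its grey stand, tip fully down in the hole. Do not disturb the label roll, the clipboard or the pen cup.

Things in the scene. Friction and masses are not known exactly. Their poses are not given: they have to be found in the camera images.
- rack: white sample rack fixed to the bench, 70 (x) by 262 (y) by 35 mm high, four open square pockets in a row along its y, 58 mm square inside, 64 mm apart, floor 6 mm above the bench. Origin: centre of its underside, z up. A grey lock post, 50 mm square and 35 mm high, stands at its -y end, centred at (67, -170) mm in its frame. Turned by up to 0.15 rad
- pocket1 (a point): centre of the floor of rack pocket 1, at y = -96 mm in the rack's frame; axes as the rack's
- pocket2 (a point): centre of the floor of rack pocket 2, at y = -32 mm in the rack's frame; axes as the rack's
- pocket3 (a point): centre of the floor of rack pocket 3, at y = 32 mm in the rack's frame; axes as the rack's
- pocket4 (a point): centre of the floor of rack pocket 4, at y = 96 mm in the rack's frame; axes as the rack's
- bar (a joint): aluminium hold-down bar over the lids, slides along rack +x: 0 = home over the jars, 0.09 m = fully back (away from the robot), pockets clear; 2 N friction, stays. 26 mm wide (x), 300 mm long (y), 89 to 98 mm above the bench (seated lids end at 86). Feet 20 by 8 mm (x, y) at its ends, 140 mm from the middle, reach down to 22 mm. Locked, it moves only 7 mm
- bar_grip (a point): centre of the black grip block on the middle of the bar, 18 mm (x) by 40 mm (y) by 24 mm high, its top 122 mm above the bench; moves with the bar; axes as the rack's
- lock (a joint): turn of the brass lock nut about the vertical, rad, counter-clockwise from above positive: 0 = locked (a stop), 1.3 = fully unlocked (a stop); about 0.08 N m friction, stays where left; a red pin on it blocks the bar's foot while locked and clears it from about 0.3 rad on
- socket (a point): centre of the mouth of the square socket in the top of the lock nut, on its axis, 71 mm above the bench. Nut 36 mm square, 27 mm high; socket 16.6 mm square, 20 mm deep, straight down. The point's x, y axes are square to the socket's sides and turn with the nut; at joint value 0 they are parallel to the rack's
- driver: orange-handled driver, 97 mm long. Origin at the tip's end, z towards the handle. Square tip 14 mm wide, 20 mm long, last 6 mm a round taper to 8 mm; then a collar 26 mm across, 6 mm high, that stops on the socket's or stand's top; shank to 40 mm; handle 26 mm square from 40 to 95 mm, sides parallel to the tip's (x, y). Fits in any quarter turn, 0.19 rad play. Starts upright in the stand
- stand: grey fixed driver stand, 70 mm square, 30 mm high, origin at the centre of its underside, z up
- stand_hole (a point): centre of the mouth of the stand's square hole, on the stand's top 30 mm above the bench: 16.6 mm square, sides along the stand's x and y, 24 mm deep. With the driver fully down its collar rests on the stand and its origin lies 20 mm below this point
- crate: green open crate fixed to the bench, 80 mm (x) by 140 mm (y) by 35 mm high, walls and floor 4 mm thick; origin at the centre of its underside, z up; holds two jars side by side along its y
- old1: expired jar: upright jar, a plain cylinder 50 mm across and 80 mm tall with a blue lid of the same width, dark contents, white label, 0.18 kg, heavy base; origin at the centre of its underside, z up the jar; absent (None) in some starts. The ones that are there start in rack pocket 1 (one or two such jars in all)
- old2: expired jar: upright jar, a plain cylinder 50 mm across and 80 mm tall with a blue lid of the same width, dark contents, white label, 0.18 kg, heavy base; origin at the centre of its underside, z up the jar; absent (None) in some starts. The ones that are there start in rack pocket 2 (one or two such jars in all)
- old3: expired jar: upright jar, a plain cylinder 50 mm across and 80 mm tall with a blue lid of the same width, dark contents, white label, 0.18 kg, heavy base; origin at the centre of its underside, z up the jar; absent (None) in some starts. The ones that are there start in rack pocket 3 (one or two such jars in all)
- old4: expired jar: upright jar, a plain cylinder 50 mm across and 80 mm tall with a blue lid of the same width, dark contents, white label, 0.18 kg, heavy base; origin at the centre of its underside, z up the jar; absent (None) in some starts. The ones that are there start in rack pocket 4 (one or two such jars in all)
- new1: fresh jar: upright jar, a plain cylinder 50 mm across and 80 mm tall with a red lid of the same width, dark contents, yellow label, 0.18 kg, heavy base; origin at the centre of its underside, z up the jar; absent (None) in some starts; stands on the bench between robot and rack (one to three such jars in all)
- new2: fresh jar: upright jar, a plain cylinder 50 mm across and 80 mm tall with a red lid of the same width, dark contents, yellow label, 0.18 kg, heavy base; origin at the centre of its underside, z up the jar; absent (None) in some starts; stands on the bench between robot and rack (one to three such jars in all)
- new3: fresh jar: upright jar, a plain cylinder 50 mm across and 80 mm tall with a red lid of the same width, dark contents, yellow label, 0.18 kg, heavy base; origin at the centre of its underside, z up the jar; absent (None) in some starts; stands on the bench between robot and rack (one to three such jars in all)
- label_roll: bystander: yellow roll, 76 mm across, 45 mm high, standing on the bench; origin at the centre of its underside
- clipboard: bystander: brown clipboard with paper, 160 by 110 by 6 mm, flat on the bench; origin at the centre of its underside
- pen_cup: bystander: blue open cup, 68 mm across, 85 mm high; origin at the centre of its underside
There are look-alikes about, which are no part of the job. Leave any pink or turquoise look-alike of the new3 alone.

How it is judged (in metres and radians):
On the way, in this order (a step that is already met when the one before it is completed fails the run):
1. the lock nut is turned to the unlocked stop (beyond 1.05 rad) with the driver's tip at least 10 mm inside its socket (value of joint lock above 1.05 rad and z of driver in the frame of socket between -0.03 and -0.01 m and horizontal distance between driver and socket below 0.005 m), for 0.1 s.
2. the bar is slid fully back (beyond 75 mm) (value of joint bar above 0.075 m), for 0.2 s.
3. with the bar back, every expired jar stands in the crate and every fresh jar in a rack pocket (x of new1 in the frame of rack between -0.008 and 0.008 m and y of new1 in the frame of rack between -0.128 and 0.128 m and z of new1 in the frame of rack between 0 and 0.012 m and angle between each of new1, new2, new3's own z axis and vertical below 0.08 rad and x of new2 in the frame of rack between -0.008 and 0.008 m and y of new2 in the frame of rack between -0.128 and 0.128 m and z of new2 in the frame of rack between 0 and 0.012 m and x of new3 in the frame of rack between -0.008 and 0.008 m and y of new3 in the frame of rack between -0.128 and 0.128 m and z of new3 in the frame of rack between 0 and 0.012 m and x of old1 in the frame of crate between -0.036 and 0.036 m and y of old1 in the frame of crate between -0.066 and 0.066 m and z of old1 in the frame of crate between -0.002 and 0.012 m and angle between each of old1, old2, old3, old4's own z axis and vertical below 0.12 rad and x of old2 in the frame of crate between -0.036 and 0.036 m and y of old2 in the frame of crate between -0.066 and 0.066 m and z of old2 in the frame of crate between -0.002 and 0.012 m and x of old3 in the frame of crate between -0.036 and 0.036 m and y of old3 in the frame of crate between -0.066 and 0.066 m and z of old3 in the frame of crate between -0.002 and 0.012 m and x of old4 in the frame of crate between -0.036 and 0.036 m and y of old4 in the frame of crate between -0.066 and 0.066 m and z of old4 in the frame of crate between -0.002 and 0.012 m and value of joint bar above 0.03 m), for 0.2 s.
4. the bar is slid home over the jars (under 8 mm) (value of joint bar below 0.008 m), for 0.2 s.
5. the nut is turned back to locked (under 0.15 rad) with the driver's tip in its socket (value of joint lock below 0.15 rad and value of joint bar below 0.01 m and z of driver in the frame of socket between -0.03 and -0.01 m and horizontal distance between driver and socket below 0.005 m), for 0.1 s.
At the end, for the whole second after the job is handed in: every blue-lidded jar stands upright on the crate's floor (within 7 degrees), every red-lidded jar stands upright on the floor of a rack pocket, bar home (under 10 mm), lock under 0.15 rad, driver upright with its tip fully down in the stand's hole (within 6 mm), everything released and at rest (x of new1 in the frame of rack between -0.008 and 0.008 m and y of new1 in the frame of rack between -0.128 and 0.128 m and z of new1 in the frame of rack between 0 and 0.012 m and angle between each of new1, new2, new3's own z axis and vertical below 0.08 rad and x of new2 in the frame of rack between -0.008 and 0.008 m and y of new2 in the frame of rack between -0.128 and 0.128 m and z of new2 in the frame of rack between 0 and 0.012 m and x of new3 in the frame of rack between -0.008 and 0.008 m and y of new3 in the frame of rack between -0.128 and 0.128 m and z of new3 in the frame of rack between 0 and 0.012 m and x of old1 in the frame of crate between -0.036 and 0.036 m and y of old1 in the frame of crate between -0.066 and 0.066 m and z of old1 in the frame of crate between -0.002 and 0.012 m and angle between each of old1, old2, old3, old4, driver's own z axis and vertical below 0.12 rad and x of old2 in the frame of crate between -0.036 and 0.036 m and y of old2 in the frame of crate between -0.066 and 0.066 m and z of old2 in the frame of crate between -0.002 and 0.012 m and x of old3 in the frame of crate between -0.036 and 0.036 m and y of old3 in the frame of crate between -0.066 and 0.066 m and z of old3 in the frame of crate between -0.002 and 0.012 m and x of old4 in the frame of crate between -0.036 and 0.036 m and y of old4 in the frame of crate between -0.066 and 0.066 m and z of old4 in the frame of crate between -0.002 and 0.012 m and value of joint bar below 0.01 m and value of joint lock below 0.15 rad and horizontal distance between driver and stand_hole below 0.006 m and z of driver in the frame of stand between 0.004 and 0.016 m and linear speed of each of driver, old1, old2, old3, old4, new1, new2, new3 below 0.03 m/s); the robot touches nothing.
It fails at once if the label roll is pushed more than 30 mm (distance of label_roll from where it was at the start of the episode above 0.03 m).
It fails at once if the clipboard is pushed more than 30 mm (distance of clipboard from where it was at the start of the episode above 0.03 m).
It fails at once if the pen cup is pushed more than 30 mm (distance of pen_cup from where it was at the start of the episode above 0.03 m).
Of old1, old2, old3, old4 only 1 to 2 are there at a start; the rules pass over those that are not, and their reading is None.
Of new1, new2, new3 only 1 to 3 are there at a start; the rules pass over those that are not, and their reading is None.
At some moment in a run one of new1, new2, new3 may be knocked a few centimetres aside while the robot is not near it.
It also fails if it takes over 210 s, if anything falls off the work surface, if the arm or the gripper's body presses on something with over 40 N, if the wrist force passes 120 N, or if a joint passes its speed limit or range.

## Robot

A 6-joint arm with a two-finger parallel gripper is mounted at the origin on the work surface. World frame = base frame: x ahead of the robot, y to its left, z up, the work surface at z = 0. Lengths are in m, angles in degrees, forces in N, time in s.
With the tool pointing down it reaches from about 0.25 to 0.725 m from the base axis. Payload 9.7 kg.
Tool frame: the origin (TCP) lies on the centre line of the jaws, within the pads' length; the fingertips stand tip_extent ahead of it and the grasp point (between the pads) lies 3 mm ahead of it (tip_extent is the distance from the TCP to the fingertips, in m); z points along the fingers, y is the line along which they close (so a half turn about z gives the same grasp; the last joint's range is limited). The gripper opens to 85 mm and grips with 20 to 120 N. Pads are 22 mm wide; open, the fingers measure 114 mm over their backs; the gripper's body (76 mm by 85 mm) begins 54 mm behind the grasp point. The pads swing forward as they close: fully open they stand 13 mm farther back than shut.
Start: joints at [-68.01, 4.979, 10.078, 95.1, 0, 90], TCP at [0.206, -0.51, 0.253] pointing down, gripper open.
Joint ranges: [-179.16, 179.16], [-48.56, 103.87], [-65.8, 70.77], [-126.05, 130.52], [-82.76, 87.17], [-180, 180]. Speed limits (degrees/s): [127.2, 127.2, 147.25, 180, 180, 180].

## Interface

Orientations are given as [roll, pitch, yaw] about the fixed x, y, z axes, in that order (R = Rz(yaw) Ry(pitch) Rx(roll)).
In Python, from workcell import * gives the robot as it stands.
- The arm moves only by the tool servo_tool, never from a script. Its argument "rows" is a list of rows, each an object with "offset": the shift along the tool's x, y, z as a fraction of full scale, a list of three; "yaw": the turn about the tool's z as a fraction of full scale; "claw": the closure, from 0 (fully open) to 1 (shut). A call has 1 to 12 rows; each row is the pose to reach, as a shift and turn from the pose commanded when the call began, along the tool's axes at that moment, turning the shorter way round; what a row does not reach only later rows make up. Full scale, the value 1, is 0.1 m for a shift and pi rad for a turn. A row lasts 1/8 s, in which the tool goes at most 62.5 mm and 10.7 degrees, less where a joint would pass 70% of its speed; a pose out of reach is approached as far as the arm can. A call with a number of a shift or a turn outside -1 to 1 is refused whole. A call with a gripper value outside its range is refused whole. The fingers move at their own pace and stop on an object; "squeeze" is the grip in N (left out, the last holds). Time passes only in rows, so rows that repeat a pose let the fingers close. It gives the time, the measured TCP pose, the force, the opening and the grip force at its end, in the units of the state.
- get_obs(): the state, without advancing time (a new reading comes with each control period).
- camera(name): name is "scene" or "top"; returns (picture, depth): 384x512x3 uint8, red, green, blue; 384x512 float32, m along the optical axis (not along the pixel's ray), 0 where there is no reading.
- camera_info(name): a dict with "fx", "fy", "cx", "cy" (pixels), "cam_to_world" (4x4, takes a point from camera to world coordinates). Camera axes: x right, y up, looking along -z (the intrinsics and any distortion apply to the point x, -y, -z); pixel columns grow to the right and rows downward; lengths in m; the calibration is good to about 2 mm. A picture is of the moment at which its call begins. camera_info takes no time and is no camera call.
- job_done(): hands the job in; it is judged then, once.
The state is a dict: "time": time; "q": joint angles; "qd": joint speeds; "joint_efforts": joint torques, N m; "ee_pos": TCP position; "tcp_rot": TCP orientation; "wrist_force": force on the tool from outside, world axes, zero at the start; "torque": the same for the moment, N m; "opening": finger opening in m; "grasp_force": force on a finger pad.
Only numpy, scipy, OpenCV 4.12 (cv2) and the standard library are available. Lean on these libraries where they do the work, as an engineer would, in place of code of your own. Each camera call takes 0.05 s, during which the arm holds its last target. There are 200 camera calls.

## Working session

There is one attempt and no reset: what is moved stays moved. The work goes in short steps, Python scripts to look and compute and a tool call to move; the robot and the scene stay as the last step left them, time stands still between calls to the robot, and variables do not carry over. Pictures are saved under pics/ and viewed, at most 14 in all, crops included, and the job is handed in when it is done.

Besides the shell and the picture viewer there is one more tool, called after "Request:" as name(argument=value, ...) on one line, values as JSON. servo_tool: Moves the arm, as the interface text tells. Its arguments: {"type":"object","properties":{"rows":{"type":"array"},"squeeze":{"type":"number"}},"required":["rows"]}

```bash
ls; mkdir -p pics
python3 - <<'E'
from workcell import *
import cv2,numpy as np
np.set_printoptions(precision=4,suppress=True)
o=get_obs(); print(o)
for n in("scene","top"):
    p,d=camera(n); i=camera_info(n); print(n,i)
    np.savez(f"{n}0.npz",p=p,d=d)
    cv2.imwrite(f"pics/{n}0.png",cv2.resize(p[:,:,::-1],(800,600)))
E
```

```text
pics
{'time': 0.0, 'q': array([-68.0105,   5.0095,  10.0348,  95.0998,   0.0005,  90.0018]), 'qd': array([ 0.0072,  0.04  ,  0.0134,  0.003 ,  0.0036, -0.0559]), 'joint_efforts': array([ -0.0053, -52.039 ,  46.4795,   0.0165,  -0.0002,   0.    ]), 'ee_pos': array([ 0.2059, -0.5098,  0.2526]), 'tcp_rot': array([-179.9255,   -0.0005,   21.9878]), 'wrist_force': array([ 0.4388, -0.3655,  0.283 ]), 'torque': array([-0.0114, -0.0109, -0.0572]), 'grasp_force': 0.0, 'opening': 0.08542500695155254}
scene {'fx': 388.4059537001208, 'fy': 388.4059537001208, 'cx': 251.00058568834456, 'cy': 188.2045105758859, 'cam_to_world': array([[-0.8243, -0.3192,  0.4675,  1.094 ],
       [ 0.5656, -0.4978,  0.6575,  0.8715],
       [ 0.0229,  0.8064,  0.5909,  0.8833],
       [ 0.    ,  0.    ,  0.    ,  1.    ]])}
top {'fx': 372.5148910734935, 'fy': 372.5148910734935, 'cx': 254.38911929366884, 'cy': 190.48903668572427, 'cam_to_world': array([[ 0.0109,  0.9916, -0.1289,  0.3425],
       [-0.9999,  0.0115,  0.0036,  0.011 ],
       [ 0.005 ,  0.1289,  0.9917,  1.1636],
       [ 0.    ,  0.    ,  0.    ,  1.    ]])}
```

View pics/top0.png

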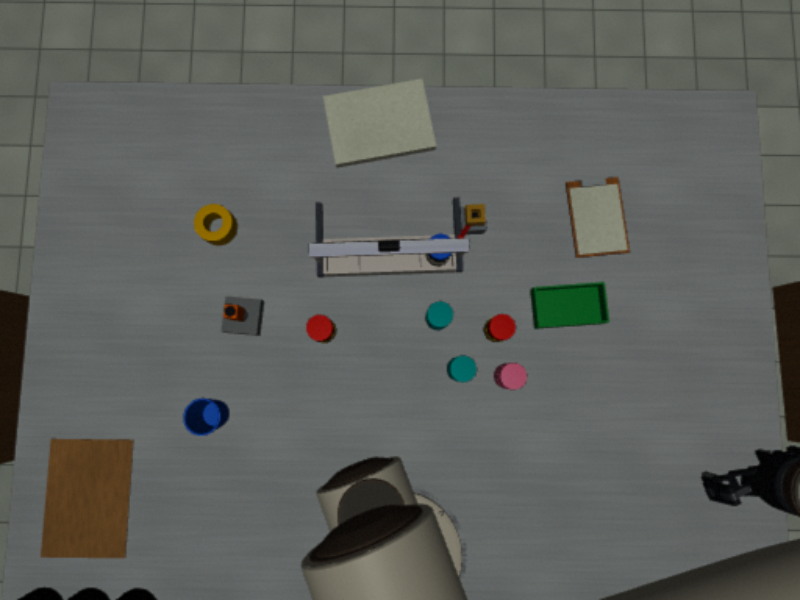

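View pics/scene0.png

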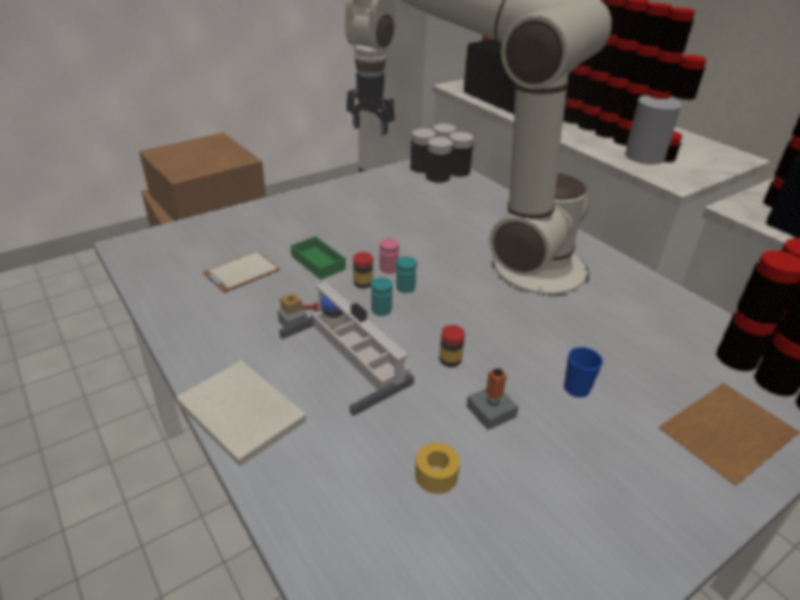

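Top view (in 800x600 pixels): red jars at (320,327) and (501,327). The look-alikes are turquoise (439,315) and (462,368) and pink (511,376). There is one blue-lidded jar, under the bar at (440,247), in pocket 1. The nut is at (475,213), the driver in its stand at (231,312), the crate at (570,305), and the bar grip at (389,245). The beige slab and the brown board are not the clipboard (598,217), but I leave them alone too.

```bash
cat > h.py <<'E'
from workcell import *
import cv2,numpy as np
np.set_printoptions(precision=4,suppress=True)
def ray(n,u,v):
    i=camera_info(n);M=i["cam_to_world"]
    d=M[:3,:3]@np.array([(u-i["cx"])/i["fx"],-(v-i["cy"])/i["fy"],-1.]);return M[:3,3],d
def onz(n,u,v,z):
    o,d=ray(n,u,v);return o+d*(z-o[2])/d[2]
def tri(a,b):  # two-view point and miss distance
    (o1,d1),(o2,d2)=ray("top",*a),ray("scene",*b)
    s=np.linalg.lstsq(np.c_[d1,-d2],o2-o1,rcond=None)[0]
    p,q=o1+d1*s[0],o2+d2*s[1];return (p+q)/2,np.linalg.norm(p-q)
def dp(n,d,u,v):
    o,r=ray(n,u,v);return o+r*d[int(v),int(u)]
def blobs(p,lo,hi,amin=12):
    m=cv2.inRange(cv2.cvtColor(p,cv2.COLOR_RGB2HSV),lo,hi)
    c,_=cv2.findContours(m,cv2.RETR_EXTERNAL,cv2.CHAIN_APPROX_NONE)
    return m,[k for k in c if cv2.contourArea(k)>=amin]
RANGES=dict(red=((0,150,60),(4,255,255)),blue=((108,150,50),(125,255,255)),green=((50,150,40),(75,255,255)),orange=((5,150,60),(16,255,255)),yellow=((17,140,60),(28,255,255)))
E
python3 - <<'E'
from h import *
for n in("top","scene"):
    z=np.load(n+"0.npz");p,d=z["p"],z["d"]
    for c,(lo,hi) in RANGES.items():
        m,ks=blobs(p,lo,hi)
        for k in ks:
            M=cv2.moments(k);u,v=M["m10"]/M["m00"],M["m01"]/M["m00"]
            r=cv2.minAreaRect(k)
            if n=="top" and u>470 and v>350: continue
            print(n,c,round(u,1),round(v,1),"A",M["m00"],"rect",np.round(r[0],1),np.round(r[1],1),round(r[2],1),"dep",dp(n,d,u,v))
t=np.load("top0.npz");p=t["p"]
a=cv2.resize(p[115:220,130:400,::-1],None,fx=2.95,fy=2.95,interpolation=cv2.INTER_CUBIC)
p=np.load("scene0.npz")["p"]
b=cv2.resize(p[170:280,170:340,::-1],None,fx=2.5,fy=2.5,interpolation=cv2.INTER_CUBIC)
o=np.zeros((a.shape[0]+b.shape[0],a.shape[1],3),np.uint8);o[:a.shape[0]]=a;o[a.shape[0]:,:b.shape[1]]=b
cv2.imwrite("pics/c1.png",cv2.convertScaleAbs(o,alpha=1.4));print(o.shape)
E
```

```text
top red 204.1 209.4 A 198.0 rect [204.  209.5] [15. 16.] 90.0 dep [0.4263 0.1536 0.0761]
top red 321.1 208.9 A 198.0 rect [321. 209.] [15.6 15.6] 45.0 dep [ 0.4315 -0.1884  0.0778]
top red 296.9 147.6 A 15.5 rect [296.8 147.7] [2.8 9.7] 33.7 dep [ 0.6219 -0.1219  0.0475]
top blue 129.0 266.4 A 411.5 rect [129.  266.5] [23. 22.] 90.0 dep [0.2558 0.3842 0.013 ]
top blue 281.6 163.4 A 29.5 rect [282.  163.5] [ 3. 12.] 90.0 dep [ 0.5652 -0.0726  0.0806]
top blue 281.6 151.1 A 16.5 rect [281. 151.] [ 2. 10.] 90.0 dep [ 0.6002 -0.0717  0.0895]
top green 365.0 194.8 A 1105.0 rect [365.2 194.8] [25.8 46.1] 85.6 dep [ 0.4836 -0.3408  0.0025]
top orange 55.5 318.8 A 3728.0 rect [ 55.3 318.7] [52.5 76.9] 3.9 dep [ 0.0972  0.6019 -0.0024]
top orange 148.1 199.9 A 19.5 rect [147.2 199.2] [8.5 9.5] 8.1 dep [0.4499 0.3105 0.1031]
top orange 366.9 117.7 A 20.0 rect [365.9 118.4] [5.2 9.6] 60.3 dep [ 0.7337 -0.353   0.0056]
top orange 391.3 115.4 A 18.0 rect [391.5 115.5] [3. 7.] 90.0 dep [ 0.7426 -0.4321  0.0052]
top yellow 303.9 136.5 A 119.0 rect [304.  136.5] [11. 12.] 90.0 dep [ 0.6561 -0.1431  
[... 911 characters left out ...]
p [-0.8921 -0.5729  0.0788]
scene red 395.1 51.9 A 249.5 rect [397.4  52.8] [62.6  7. ] 18.4 dep [-0.8744 -0.5118  0.2179]
scene red 421.6 33.7 A 348.5 rect [419.3  33.2] [63.8  9. ] 14.0 dep [-0.9055 -0.3975  0.3399]
scene red 419.6 5.2 A 292.0 rect [415.    4.3] [56.7  8.4] 11.3 dep [-0.8719 -0.4308  0.4782]
scene blue 372.1 236.9 A 458.5 rect [370.8 237.2] [20.2 29.3] 23.2 dep [0.292  0.381  0.0809]
scene orange 317.2 246.0 A 84.0 rect [317.4 245.7] [ 8.4 14.9] 5.7 dep [0.4666 0.3264 0.0921]
scene yellow 280.3 296.9 A 521.0 rect [281.1 296.8] [29.3 24.1] 49.8 dep [0.6222 0.3619 0.0102]
scene yellow 289.3 227.7 A 29.5 rect [289.5 227.5] [5. 9.] 90.0 dep [0.4413 0.1749 0.0357]
(585, 796, 3)
```

View pics/c1.png

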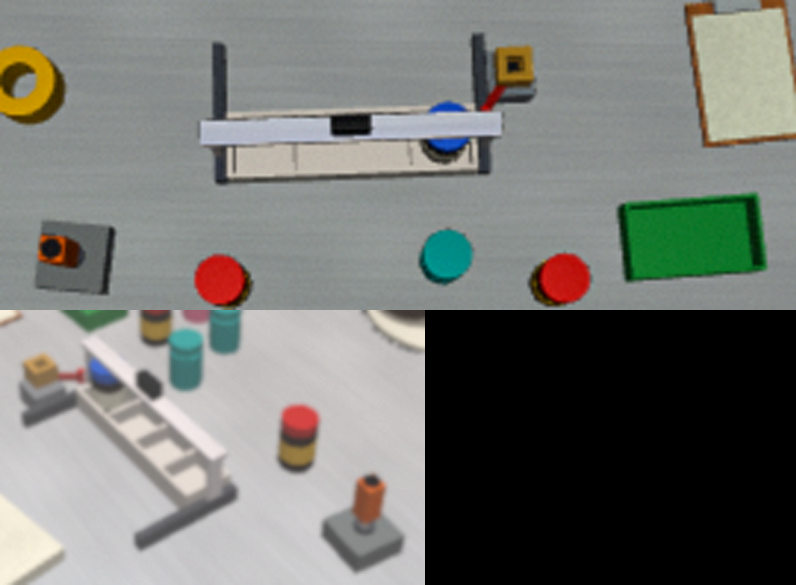

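Crop: both reds are true red with yellow labels, at top pixels (204,209) and (321,209). Pockets 2-4 are empty. The driver's black cap is at about (147,199), the socket at about (304,137), and the grip at about (249,157).

```bash
cat > m.py <<'E'
from h import *
def sub(p,u0,v0,w,h,f,s=6):
    c=cv2.resize(p[v0:v0+h,u0:u0+w],None,fx=s,fy=s,interpolation=cv2.INTER_CUBIC)
    m=f(c).astype(np.uint8)
    k=max(cv2.findContours(m,cv2.RETR_EXTERNAL,cv2.CHAIN_APPROX_NONE)[0],key=cv2.contourArea)
    M=cv2.moments(k);tr=lambda x,y:(u0+(x+.5)/s-.5,v0+(y+.5)/s-.5)
    return tr(M["m10"]/M["m00"],M["m01"]/M["m00"]),M["m00"]/s/s,[tr(*q) for q in cv2.boxPoints(cv2.minAreaRect(k))],cv2.minAreaRect(k)
def hsv(c):return cv2.cvtColor(c,cv2.COLOR_RGB2HSV).astype(int)
dark=lambda t:(lambda c:hsv(c)[...,2]<t)
def col(name):
    lo,hi=RANGES[name];return lambda c:cv2.inRange(cv2.cvtColor(c,cv2.COLOR_RGB2HSV),lo,hi)
def report(lab,res,n,z):
    c,A,box,r=res
    W=[onz(n,*b,z)[:2] for b in box]; e=[np.linalg.norm(W[i]-W[(i+1)%4])*1e3 for i in range(2)]
    d=W[1]-W[0]; print(lab,"px",np.round(c,1),"A",round(A,1),"xy",onz(n,*c,z)[:2],"sides mm",np.round(e,1),"ang",round(np.degrees(np.arctan2(d[1],d[0]))%90,1))
E
python3 - <<'E'
from m import *
t=np.load("top0.npz");s=np.load("scene0.npz");T,S=t["p"],s["p"]
print("V around cap",hsv(T)[195:206,140:160,2])
print("V around nut",hsv(T)[130:144,296:312,2])
print("V grip",hsv(T)[153:161,238:262,2])
print("V stand row",hsv(T)[205,138:172,2],hsv(T)[188:216,155,2])
print("V bar col",hsv(T)[148:178,225,2], hsv(T)[148:178,225,1])
print("scene cap",hsv(S)[234:250,310:325,2])
print("scene nut",hsv(S)[188:206,176:195,2])
print("scene grip",hsv(S)[193:208,222:238,2])
E
```

```text
V around cap [[103 104 103 106 141 130  96  91  96 120 121  97  59  62  71  72  73  73
   71  69]
 [103 104 101 103 131  79  34  25  32  71 137 128  71  47  51  62  69  72
   72  72]
 [105 105 100  86  55  24  13  20  17  33  92 123  57  40  42  45  53  70
   72  71]
 [106 104  98  77  25  18  15  17  17  18  50 112  51  40  42  42  43  56
   74  72]
 [105 105  98  86  23  14  18  18  19  15  46 110  45  42  39  42  39  40
   69  75]
 [102 102 104 123  40  16  18  17  16  20  63 106  45  37  42  41  37  41
   47  71]
 [ 99 100  99 130  81  35  16  17  27  58 110 101  48  40  41  42  39  43
   45  72]
 [102  99  99 137 135 103  54  56  97 147 148  94  46  40  39  41  40  42
   47  71]
 [102  99  90  82  83  81  87  98 120 131 127  79  47  39  42  43  37  39
   59  72]
 [103 100  85  70  69  65  69  63  61  58  53  52  48  43  42  37  34  48
   70  72]
 [101  99  81  74  72  72  73  70  70  63  62  61  53  45  41  34  46  67
   72  72]]
V around nut [[102 104 101 102 102  99  97 100 100 101 100 101 102 104  99  98]
 [103  99  91 106 107 109 109 108 107 107 111 110 109 109 103 101]
 [ 8
[... 4913 characters left out ...]
  63  88 114 131 139 135 112]
 [169 151 109  64  46  45  47  47  47  49  62  86 113 131 134 117]
 [163 150 111  65  46  45  45  46  46  48  49  62  89 120 134 126]
 [150 150 123  80  53  45  45  45  45  47  46  53  80 117 137 135]
 [128 143 138 110  75  54  45  45  46  46  46  52  79 116 138 141]
 [106 124 138 133 109  78  56  46  45  45  45  51  81 117 139 143]
 [ 97 103 120 135 133 113  83  59  48  43  46  56  87 121 139 144]
 [ 96  98 107 123 136 137 118  86  59  53  60  82 113 138 147 145]
 [103 108 117 122 127 136 135 118  92  84 103 124 147 161 160 151]
 [121 126 132 131 120 118 130 136 130 131 146 159 167 169 168 161]
 [134 130 125 118 105 101 111 130 148 160 168 172 173 172 170 168]]
```

Run:
```python
from m import *
t=np.load("top0.npz");s=np.load("scene0.npz");T,S=t["p"],s["p"]
cap=sub(T,140,192,14,14,dark(65));report("cap",cap,"top",.107)
scap=sub(S,310,232,15,12,dark(90));print("cap tri",tri(cap[0],scap[0]))
sat=lambda c:(hsv(c)[...,1]>110)&(hsv(c)[...,2]>65)
ht=sub(T,140,192,13,13,lambda c:((hsv(c)[...,1]>110)&(hsv(c)[...,2]>75))|(hsv(c)[...,2]<60));report("handle(+side)",ht,"top",.105)
nut=sub(T,296,128,18,14,lambda c:(hsv(c)[...,1]>110)&(hsv(c)[...,2]>92)&(hsv(c)[...,0]>14));report("nut",nut,"top",.071)
sk=sub(T,299,132,10,9,dark(90));report("sock",sk,"top",.071)
sn=sub(S,181,187,10,6,dark(131));print("socket tri",tri(sk[0],sn[0]))
g=sub(T,238,150,24,12,dark(60));report("grip",g,"top",.122)
sg=sub(S,222,192,14,13,dark(85));print("grip scene",sg[0],"tri (centres differ: side seen)",tri(g[0],sg[0]))
for nm,c in(("newL",(204,209)),("newR",(321,209))):
    r=sub(T,c[0]-13,c[1]-13,27,26,col("red"));report(nm,r,"top",.08)
    z=sub(S,*((279,203,22,20) if nm=="newL" else (222,156,20,18)),lambda c:cv2.inRange(cv2.cvtColor(c,cv2.COLOR_RGB2HSV),(0,140,60),(5,255,255)));print(z[0],tri(r[0],z[0]))
cr=sub(T,335,178,60,36,col("green"));report("crate",cr,"top",.03);report("crate",cr,"top",.035)
st=sub(T,138,184,36,34,lambda c:hsv(c)[...,2]<88);report("stand",st,"top",.03);print(np.round(st[2],1))
# bar edges (V>120 region) ends
b=sub(T,190,148,120,22,lambda c:(hsv(c)[...,2]>120)&(hsv(c)[...,1]<60));report("bar",b,"top",.098)
# fit near edge of bar and rack front edge: columns
V=hsv(T)[...,2]
def edge(us,v0,v1,sign):
    P=[]
    for u in us:
        c=V[v0:v1,u];g=sign*np.diff(c);i=int(np.argmax(g));a=g[max(i-1,0):i+2].clip(0);P.append((u,v0+max(i-1,0)+(a*np.arange(len(a))).sum()/a.sum()+.5))
    P=np.array(P);return P
for nm,us,v0,v1,z,sg in(("rackfront",range(212,290,3),168,180,.035,-1),):
    P=edge(us,v0,v1,sg);W=np.array([onz("top",*q,z)[:2] for q in P])
    k=np.polyfit(W[:,1],W[:,0],1);res=W[:,0]-np.polyval(k,W[:,1]);ok=abs(res)<.003;k=np.polyfit(W[ok,1],W[ok,0],1);print(nm,"dx/dy",k,"yaw deg",-np.degrees(np.arctan(k[0])),ok.sum(),len(ok))
print(V[120:180,206],V[115:180,288])
```

```text
cap px [146.8 198.7] A 33.6 xy [0.4526 0.3134] sides mm [18.7 18.1] ang 30.4
cap tri (array([0.4528, 0.3133, 0.1067]), np.float64(0.0004871479412552765))
handle(+side) px [147.1 198.9] A 77.8 xy [0.4523 0.313 ] sides mm [27.  26.2] ang 89.7
nut px [304.3 136. ] A 123.4 xy [ 0.6522 -0.1418] sides mm [35.4 35.7] ang 4.4
sock px [304.1 136.3] A 36.9 xy [ 0.6512 -0.1411] sides mm [19.5 19.7] ang 3.1
socket tri (array([ 0.6514, -0.1413,  0.0713]), np.float64(0.0007158053583601434))
grip px [248.5 156.8] A 90.0 xy [0.5748 0.0252] sides mm [39.1 20.9] ang 3.1
grip scene (229.23988087330056, 199.36673530844516) tri (centres differ: side seen) (array([0.5771, 0.0253, 0.1117]), np.float64(0.00017547346423529633))
newL px [204.1 209.4] A 217.7 xy [0.4261 0.153 ] sides mm [48.4 49.5] ang 65.1
(289.64294452422746, 213.67521674379023) (array([0.4267, 0.1538, 0.0735]), np.float64(0.00018002222729438663))
newR px [321.  208.9] A 216.6 xy [ 0.4314 -0.1878] sides mm [49.2 48.4] ang 45.1
(231.94478356060065, 165.37435448942196) (array([ 0.432 , -0.1889,  0.0749]), np.float64(0.0005313680339247368))
cra
[... 260 characters left out ...]
 [143.5 188.5]
 [169.2 191.3]
 [166.6 215.4]]
bar px [219.9 159.1] A 335.7 xy [0.5722 0.1087] sides mm [147.9  25.1] ang 2.2
rackfront dx/dy [-0.0486  0.5431] yaw deg 2.782265064517428 26 26
[102  99 103 102 103 101 104 103 103 101  80  64  61  62  62  47  46  50
  48  51  50  48  50  49  47  45  40  40  41  40  42  41  44  61  65  71
 145 144 141 139 141 140 141 140  61  54  57  58  56  57  57  54  58  58
  61  39  29  66 105 107] [101 102 102 102 104 102 101  99  99 100 101 102 102 102  99 101 102 102
 105 104 102 103 104 102 106 106 105 106 103 106 102 102 103 105 105 128
 129  91 140 138 140 136 134 138 144 145  84  98  60 120 126 128 127 127
 129 134 134  94  55  74 105 106 104 106 104]
```

```bash
cat > nav.py <<'E'
# usage: python3 nav.py x y z yaw ... : offsets (tool axes, full-scale units) from the measured pose; yaw fraction
from h import *
import sys
def nav(x,y,z,yaw=None):
    o=get_obs();p=o["ee_pos"];r,pt,psi=o["tcp_rot"]
    from scipy.spatial.transform import Rotation as R
    M=R.from_euler("xyz",[r,pt,psi],degrees=True).as_matrix()
    off=M.T@(np.array([x,y,z])-p)/.1
    w="" if yaw is None else -(((yaw-psi+180)%360)-180)/180
    print("pose",p,o["tcp_rot"],"-> offset",np.round(off,3),"yaw",w)
if __name__=="__main__": nav(*map(float,sys.argv[1:]))
E
python3 - <<'E'
import workcell
print([k for k in dir(workcell) if not k.startswith("__")], getattr(workcell,"tip_extent",None))
E
python3 nav.py 0.4527 0.3134 0.25 86
```

```text
['PlanningError', 'camera', 'camera_info', 'get_obs', 'job_done', 'tip_extent'] 0.022
pose [ 0.2059 -0.5098  0.2527] [-179.9315    0.0008   21.9886] -> offset [ 5.371 -6.709  0.034] yaw -0.3556187394331306
```

Request:
servo_tool(rows=[{"offset": [0,-1,0],"yaw": 0,"claw": 0},{"offset": [1,-1,0],"yaw": 0,"claw": 0},{"offset": [1,-1,0],"yaw": 0,"claw": 0}])

```text
time: 0.48
ee_pos: [0.2616, -0.3783, 0.2532]
tcp_rot: [-180.0, -0.0, 21.9]
wrist_force: [1.0, -1.5, 0.1]
opening: 0.0851
grasp_force: 0.0
```

Request:
servo_tool(rows=[{"offset": [0.5,-0.5,0],"yaw": 0,"claw": 0},{"offset": [1,-1,0],"yaw": 0,"claw": 0},{"offset": [1,-1,0],"yaw": 0,"claw": 0}])

```text
time: 0.85
ee_pos: [0.3172, -0.247, 0.2533]
tcp_rot: [-180.0, -0.0, 22.2]
wrist_force: [0.2, -0.2, 0.3]
opening: 0.0852
grasp_force: 0.0
```

Request:
servo_tool(rows=[{"offset": [0.5,-0.5,0],"yaw": 0,"claw": 0},{"offset": [1,-1,0],"yaw": 0,"claw": 0},{"offset": [1,-1,0],"yaw": 0,"claw": 0}])

```text
time: 1.23
ee_pos: [0.3724, -0.1167, 0.2531]
tcp_rot: [-180.0, -0.0, 22.2]
wrist_force: [0.3, -0.3, -0.6]
opening: 0.0851
grasp_force: 0.0
```

Request:
servo_tool(rows=[{"offset": [0.5,-0.5,0],"yaw": 0,"claw": 0},{"offset": [1,-1,0],"yaw": 0,"claw": 0},{"offset": [1,-1,0],"yaw": 0,"claw": 0}])

```text
time: 1.6
ee_pos: [0.4276, 0.0135, 0.2527]
tcp_rot: [-180.0, 0.0, 22.2]
wrist_force: [-0.1, -0.1, -0.0]
opening: 0.0852
grasp_force: 0.0
```

Request:
servo_tool(rows=[{"offset": [0.5,-0.8,0],"yaw": 0,"claw": 0},{"offset": [0.6,-1,0],"yaw": 0,"claw": 0},{"offset": [0.6,-1,0],"yaw": 0,"claw": 0}])

```text
time: 1.98
ee_pos: [0.4452, 0.1281, 0.2526]
tcp_rot: [-180.0, 0.1, 22.2]
wrist_force: [-0.9, -0.6, -1.0]
opening: 0.0855
grasp_force: 0.0
```

Request:
servo_tool(rows=[{"offset": [0.6,-0.8,0],"yaw": -0.05,"claw": 0},{"offset": [0.77,-1,0],"yaw": -0.1,"claw": 0},{"offset": [0.77,-1,0],"yaw": -0.15,"claw": 0},{"offset": [0.77,-1,0],"yaw": -0.2,"claw": 0},{"offset": [0.77,-1,0],"yaw": -0.25,"claw": 0},{"offset": [0.77,-1,0],"yaw": -0.3,"claw": 0},{"offset": [0.77,-1,0],"yaw": -0.355,"claw": 0},{"offset": [0.77,-1,0],"yaw": -0.355,"claw": 0}])

```text
time: 2.98
ee_pos: [0.4795, 0.2461, 0.2533]
tcp_rot: [-180.0, 0.0, 85.7]
wrist_force: [-0.4, 0.3, 1.1]
opening: 0.0853
grasp_force: 0.0
```

```bash
python3 nav.py 0.4527 0.3134 0.083 86
```

```text
pose [0.4795 0.2461 0.2533] [-179.993     0.0245   85.7439] -> offset [ 0.652 -0.317  1.703] yaw -0.0014229750393954849
```

Request:
servo_tool(rows=[{"offset": [0.65,-0.32,0],"yaw": 0,"claw": 0},{"offset": [0.65,-0.32,0],"yaw": 0,"claw": 0},{"offset": [0.65,-0.32,0.5],"yaw": 0,"claw": 0},{"offset": [0.65,-0.32,1],"yaw": 0,"claw": 0},{"offset": [0.65,-0.32,1],"yaw": 0,"claw": 0}])

```text
time: 3.6
ee_pos: [0.4505, 0.3126, 0.1498]
tcp_rot: [-179.7, 0.3, 85.7]
wrist_force: [-0.7, 0.2, 0.4]
opening: 0.0853
grasp_force: 0.0
```

```bash
python3 nav.py 0.4527 0.3134 0.083 86
python3 - <<'E'
from h import *
p,d=camera("top");q,e=camera("scene")
a=cv2.resize(p[170:240,110:200,::-1],(450,350),interpolation=cv2.INTER_CUBIC);b=cv2.resize(q[200:290,270:360,::-1],(350,350),interpolation=cv2.INTER_CUBIC)
cv2.imwrite("pics/d1.png",cv2.convertScaleAbs(np.hstack([a,b]),alpha=1.3))
E
```

```text
pose [0.4505 0.3126 0.1498] [-179.6974    0.2645   85.7046] -> offset [0.013 0.025 0.668] yaw -0.0016413869336490607
```

View pics/d1.png

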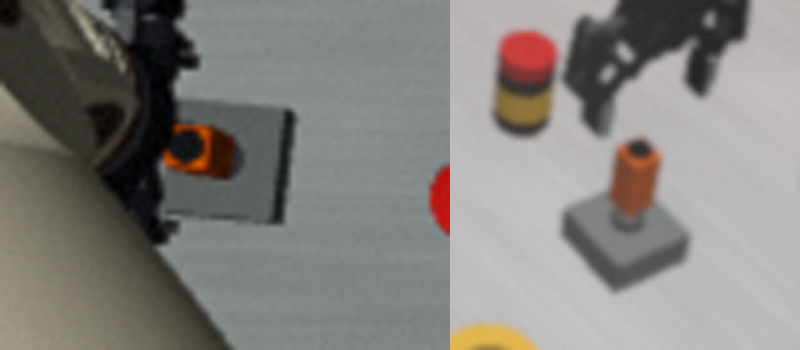

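Crop: the open jaws straddle the orange driver (handle at crop pixel (190,148)), so the alignment looks right. Descending and gripping.

Request:
servo_tool(rows=[{"offset": [0.01,0.02,0.35],"yaw": 0,"claw": 0},{"offset": [0.01,0.02,0.67],"yaw": 0,"claw": 0},{"offset": [0.01,0.02,0.67],"yaw": 0,"claw": 0},{"offset": [0.01,0.02,0.67],"yaw": 0,"claw": 0.3},{"offset": [0.01,0.02,0.67],"yaw": 0,"claw": 0.6},{"offset": [0.01,0.02,0.67],"yaw": 0,"claw": 1},{"offset": [0.01,0.02,0.67],"yaw": 0,"claw": 1},{"offset": [0.01,0.02,0.67],"yaw": 0,"claw": 1},{"offset": [0.01,0.02,0.67],"yaw": 0,"claw": 1},{"offset": [0.01,0.02,0.67],"yaw": 0,"claw": 1}], squeeze=60)

```text
time: 4.95
ee_pos: [0.4544, 0.3157, 0.0872]
tcp_rot: [179.9, -0.1, 85.9]
wrist_force: [-0.6, 0.9, 6.3]
opening: 0.0253
grasp_force: 62.5
```

```bash
python3 nav.py 0.4527 0.3134 0.083 86
```

```text
pose [0.4544 0.3157 0.0872] [179.9364  -0.0505  85.8896] -> offset [-0.024 -0.015  0.042] yaw -0.0006133213242407009
```

Request:
servo_tool(rows=[{"offset": [0,0,-0.2],"yaw": 0,"claw": 1},{"offset": [0,0,-0.4],"yaw": 0,"claw": 1},{"offset": [0,0,-0.7],"yaw": 0,"claw": 1},{"offset": [0,0,-1],"yaw": 0,"claw": 1},{"offset": [0,0,-1],"yaw": 0,"claw": 1}])

```text
time: 5.58
ee_pos: [0.4547, 0.3159, 0.1884]
tcp_rot: [179.8, -0.1, 85.9]
wrist_force: [0.1, -0.3, -1.7]
opening: 0.0255
grasp_force: 61.7
```

Request:
servo_tool(rows=[{"offset": [-0.3,0,-0.4],"yaw": 0,"claw": 1},{"offset": [-0.6,0,-0.4],"yaw": 0,"claw": 1},{"offset": [-1,0.4,-0.4],"yaw": -0.02,"claw": 1},{"offset": [-1,0.6,-0.4],"yaw": -0.038,"claw": 1},{"offset": [-1,0.6,-0.4],"yaw": -0.038,"claw": 1}])

```text
time: 6.2
ee_pos: [0.5071, 0.2107, 0.2245]
tcp_rot: [-179.9, 0.0, 92.6]
wrist_force: [0.0, 0.6, -1.5]
opening: 0.0255
grasp_force: 61.7
```

```bash
python3 nav.py 0.6514 -0.1412 0.22 92.9;python3 - <<'E'
from h import *
p,d=camera("top");q,e=camera("scene")
a=cv2.resize(p[140:240,110:310,::-1],(450,225),interpolation=cv2.INTER_CUBIC);b=cv2.resize(q[120:290,170:340,::-1],(350,350),interpolation=cv2.INTER_CUBIC)
c=np.zeros((350,800,3),np.uint8);c[:225,:450]=a;c[:,450:]=b
cv2.imwrite("pics/d2.png",cv2.convertScaleAbs(c,alpha=1.3))
E
```

```text
pose [0.5071 0.2107 0.2245] [-179.8735    0.0434   92.6188] -> offset [-3.581  1.28   0.045] yaw -0.00156223973712315
```

View pics/d2.png

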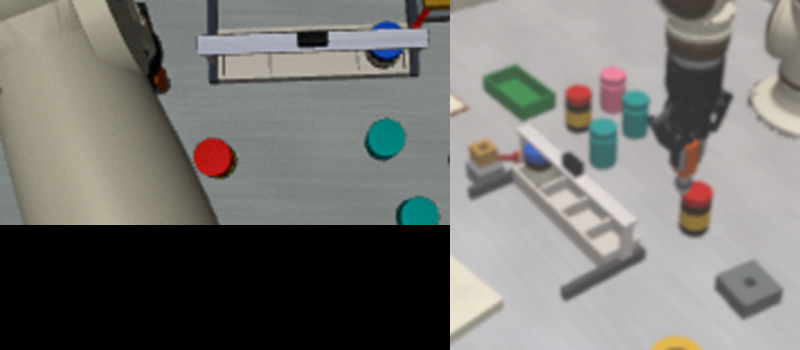

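Crop: the driver is held above red jar L, with its handle at crop pixel (690,160) and its collar at (684,183). It may lean, so I measure that from scene depth. The stand hole is visible at (750,283).

```bash
cat > tilt.py <<'E'
from h import *
def tilt(n="scene",win=None):
    p,d=camera(n);np.savez("last_scene.npz",p=p,d=d)
    lo,hi=(3,120,40),(16,255,255)
    m=cv2.inRange(cv2.cvtColor(p,cv2.COLOR_RGB2HSV),lo,hi)
    t=get_obs()["ee_pos"];P=[]
    for v,u in np.argwhere(m>0):
        if d[v,u]<=0: continue
        w=dp(n,d,u,v)
        if np.linalg.norm(w[:2]-t[:2])<.05: P.append((u,v,*w))
    P=np.array(P);print(len(P),"z",P[:,4].min(),P[:,4].max(),"mean off",P[:,2:].mean(0)-t)
    k=[np.polyfit(P[:,4],P[:,2+i],1)[0] for i in(0,1)]
    print("lean dx/dz dy/dz deg (top goes)",np.degrees(np.arctan(k)))
    return P
if __name__=="__main__":
    P=tilt();v=P[:,1]
    for r in np.unique(v): w=P[v==r];print(int(r),w[:,0].min(),w[:,0].max(),w[:,2:].mean(0))
E
python3 tilt.py
python3 - <<'E'
from h import *
# same estimate on the driver when it stood upright at start
z=np.load("scene0.npz");p,d=z["p"],z["d"]
m=cv2.inRange(cv2.cvtColor(p,cv2.COLOR_RGB2HSV),(3,120,40),(16,255,255));P=[]
for v,u in np.argwhere(m>0):
    w=dp("scene",d,u,v)
    if np.linalg.norm(w[:2]-[.4527,.3134])<.05:P.append(w)
P=np.array(P);print(len(P),[np.degrees(np.arctan(np.polyfit(P[:,2],P[:,i],1)[0])) for i in(0,1)],P.mean(0)-[.4527,.3134,0])
E
```

```text
89 z 0.1944746634852399 0.2520496525043583 mean off [ 0.0025  0.0107 -0.002 ]
lean dx/dz dy/dz deg (top goes) [-5.0529 -1.5542]
188 288.0 290.0 [0.4984 0.2172 0.2444]
189 286.0 290.0 [0.5031 0.2186 0.2437]
190 285.0 290.0 [0.5078 0.2222 0.2443]
191 284.0 290.0 [0.5097 0.2227 0.2419]
192 285.0 290.0 [0.5071 0.2222 0.2371]
193 285.0 290.0 [0.5071 0.2226 0.2338]
194 285.0 290.0 [0.507  0.2229 0.2305]
195 285.0 289.0 [0.5086 0.223  0.2277]
196 285.0 289.0 [0.5081 0.2228 0.2239]
197 285.0 289.0 [0.5075 0.2226 0.22  ]
198 285.0 289.0 [0.5081 0.2237 0.2174]
199 285.0 289.0 [0.5076 0.2235 0.2134]
200 285.0 288.0 [0.5087 0.223  0.21  ]
201 285.0 288.0 [0.5093 0.2242 0.2075]
202 284.0 288.0 [0.5097 0.2229 0.2032]
203 283.0 287.0 [0.5129 0.2226 0.2007]
204 282.0 286.0 [0.5154 0.2217 0.1976]
205 283.0 284.0 [0.517  0.2216 0.1946]Traceback (most recent call last):
  File "<stdin>", line 6, in <module>
  File "h.py", line 14, in dp
    o,r=ray(n,u,v);return o+r*d[int(v),int(u)]
        ~~~^^^^^^^
  File "h.py", line 5, in ray
    i=camera_info(n);M=i["cam_to_world"]
ValueError: time passes only in moves, steps and waits
```

Request:
servo_tool(rows=[{"offset": [-0.5,0.2,0],"yaw": 0,"claw": 1},{"offset": [-1,0.4,0],"yaw": 0,"claw": 1},{"offset": [-1,0.4,0],"yaw": 0,"claw": 1}])

```text
time: 6.72
ee_pos: [0.5517, 0.1114, 0.226]
tcp_rot: [-180.0, 0.0, 92.5]
wrist_force: [-0.5, -0.3, -0.8]
opening: 0.0252
grasp_force: 61.7
```

Request:
servo_tool(rows=[{"offset": [-0.5,0.2,0],"yaw": 0,"claw": 1},{"offset": [-1,0.4,0],"yaw": 0,"claw": 1},{"offset": [-1,0.4,0],"yaw": 0,"claw": 1}])

```text
time: 7.1
ee_pos: [0.5964, 0.014, 0.2257]
tcp_rot: [-180.0, 0.0, 92.6]
wrist_force: [-0.3, 0.4, -1.4]
opening: 0.0252
grasp_force: 61.7
```

Request:
servo_tool(rows=[{"offset": [-0.5,0.2,0],"yaw": 0,"claw": 1},{"offset": [-1,0.4,0],"yaw": 0,"claw": 1},{"offset": [-1,0.4,0],"yaw": 0,"claw": 1},{"offset": [-1,0.4,0],"yaw": 0,"claw": 1}])

```text
time: 7.6
ee_pos: [0.6405, -0.0809, 0.2262]
tcp_rot: [-180.0, -0.0, 92.8]
wrist_force: [-0.0, -0.2, -1.2]
opening: 0.0254
grasp_force: 61.7
```

```bash
python3 nav.py 0.652 -0.140 0.16 92.9
```

```text
pose [ 0.6405 -0.0809  0.2262] [-179.9669   -0.0374   92.7787] -> offset [-0.596  0.087  0.662] yaw -0.0006738724990272418
```

Request:
servo_tool(rows=[{"offset": [-0.4,0.09,0],"yaw": 0,"claw": 1},{"offset": [-0.6,0.09,0.2],"yaw": 0,"claw": 1},{"offset": [-0.6,0.09,0.5],"yaw": 0,"claw": 1},{"offset": [-0.6,0.09,0.66],"yaw": 0,"claw": 1},{"offset": [-0.6,0.09,0.66],"yaw": 0,"claw": 1},{"offset": [-0.6,0.09,0.66],"yaw": 0,"claw": 1}])

```text
time: 8.35
ee_pos: [0.6529, -0.1415, 0.1615]
tcp_rot: [179.9, 0.0, 92.8]
wrist_force: [1.3, 0.9, -0.8]
opening: 0.0251
grasp_force: 61.7
```

```bash
python3 nav.py 0.652 -0.140 0.128 92.9
python3 - <<'E'
from h import *
p,d=camera("top");q,e=camera("scene")
a=cv2.resize(p[110:170,270:340,::-1],(400,343),interpolation=cv2.INTER_CUBIC);b=cv2.resize(q[150:220,160:230,::-1],(400,400),interpolation=cv2.INTER_CUBIC)
c=np.zeros((400,800,3),np.uint8);c[:343,:400]=a;c[:,400:]=b
cv2.imwrite("pics/d3.png",cv2.convertScaleAbs(c,alpha=1.3))
E
```

```text
pose [ 0.6529 -0.1415  0.1615] [179.9212   0.0171  92.7679] -> offset [ 0.016 -0.009  0.335] yaw -0.0007339810496844734
```

View pics/d3.png

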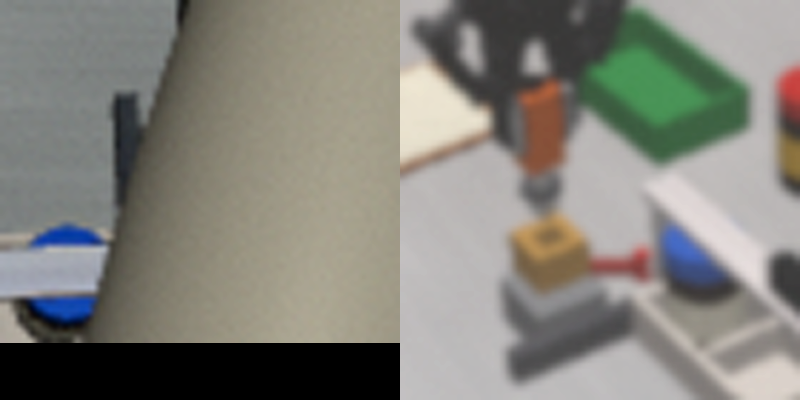

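Crop: the tip is just above the nut, at crop pixel (543,210), with the socket mouth at (550,235). I check the gap by projection.

Run:
```python
from h import *
i=camera_info("scene");M=np.linalg.inv(i["cam_to_world"])
def pr(w):
    c=M@np.append(w,1);u=i["cx"]+i["fx"]*c[0]/-c[2];v=i["cy"]-i["fy"]*c[1]/-c[2];return np.array([u,v])
D=lambda q:np.round((q-[160,150]+.5)*400/70,0)
print("socket",D(pr([.6514,-.1412,.071])))
for y in(-.1415,-.1438):
  print(y,"tip",D(pr([.6529,y,.0843])),"collar",D(pr([.6529,y,.1073])),"handle mid",D(pr([.6529,y,.152])),"handle face",D(pr([.6529+.013*0,y+.013,.152])))
print(D(pr([.6529,-.1415,.124])),D(pr([.6529,-.1415,.179])))
```

```text
socket [151. 237.]
-0.1415 tip [147. 220.] collar [144. 189.] handle mid [138. 127.] handle face [148. 138.]
-0.1438 tip [145. 218.] collar [142. 187.] handle mid [136. 125.] handle face [146. 136.]
[142. 166.] [135.  88.]
```

Request:
servo_tool(rows=[{"offset": [0.025,-0.01,0],"yaw": 0,"claw": 1},{"offset": [0.025,-0.01,0.08],"yaw": 0,"claw": 1},{"offset": [0.025,-0.01,0.15],"yaw": 0,"claw": 1},{"offset": [0.025,-0.01,0.2],"yaw": 0,"claw": 1},{"offset": [0.025,-0.01,0.2],"yaw": 0,"claw": 1}])

```text
time: 9.07
ee_pos: [0.6513, -0.1396, 0.1395]
tcp_rot: [-179.9, -0.0, 92.7]
wrist_force: [-0.2, 0.1, -0.5]
opening: 0.0252
grasp_force: 61.8
```

Request:
servo_tool(rows=[{"offset": [0,0,0.05],"yaw": 0,"claw": 1},{"offset": [0,0,0.09],"yaw": 0,"claw": 1},{"offset": [0,0,0.11],"yaw": 0,"claw": 1},{"offset": [0,0,0.11],"yaw": 0,"claw": 1}])

```text
time: 9.57
ee_pos: [0.6515, -0.1396, 0.1291]
tcp_rot: [-180.0, -0.0, 92.7]
wrist_force: [0.2, -0.4, -1.0]
opening: 0.0255
grasp_force: 61.8
```

```bash
python3 -c "
from workcell import *
print(get_obs())"
```

```text
{'time': 9.575, 'q': array([-1.20951237e+01,  2.04259954e+01,  1.45446257e+01,  8.41319777e+01,
        1.20178677e-03,  7.51787458e+01]), 'qd': array([ 0.03302805, -0.1024512 ,  0.34628416,  0.19716889,  0.10734707,
        0.0142459 ]), 'joint_efforts': array([-3.04525805e-03, -6.98229504e+01,  4.74381638e+01, -5.57152717e-02,
       -2.29669735e-03, -4.19516266e-05]), 'ee_pos': array([ 0.65149743, -0.13960531,  0.12913471]), 'tcp_rot': array([-1.79987404e+02, -4.57612909e-03,  9.27261299e+01]), 'wrist_force': array([ 0.24260504, -0.35576267, -1.04777043]), 'torque': array([ 0.01259745, -0.01239482,  0.00822062]), 'grasp_force': 61.76434278488159, 'opening': 0.02553906433314147}
```

Request:
servo_tool(rows=[{"offset": [0,-0.003,0.01],"yaw": -0.05,"claw": 1},{"offset": [-0.001,-0.006,0.01],"yaw": -0.1,"claw": 1},{"offset": [-0.002,-0.009,0.01],"yaw": -0.15,"claw": 1},{"offset": [-0.004,-0.012,0.01],"yaw": -0.2,"claw": 1},{"offset": [-0.006,-0.014,0.01],"yaw": -0.25,"claw": 1},{"offset": [-0.008,-0.016,0.01],"yaw": -0.3,"claw": 1},{"offset": [-0.011,-0.018,0.01],"yaw": -0.35,"claw": 1},{"offset": [-0.014,-0.019,0.01],"yaw": -0.4,"claw": 1},{"offset": [-0.016,-0.02,0.01],"yaw": -0.43,"claw": 1},{"offset": [-0.016,-0.02,0.01],"yaw": -0.43,"claw": 1},{"offset": [-0.016,-0.02,0.01],"yaw": -0.43,"claw": 1}])

```text
time: 10.95
ee_pos: [0.6501, -0.1409, 0.1286]
tcp_rot: [179.9, 0.1, 170.0]
wrist_force: [3.2, 3.5, -1.6]
opening: 0.0251
grasp_force: 61.8
```

```bash
python3 -c "
from workcell import *
o=get_obs();print(o['tcp_rot'],o['torque'],o['wrist_force'],o['q'])"
```

```text
[1.79948688e+02 5.68986903e-02 1.70033922e+02] [ 1.03413148 -0.91116715 -0.0107271 ] [ 3.22730387  3.51805137 -1.61725794] [-1.22470520e+01  2.02058767e+01  1.41985715e+01  8.39378834e+01
  5.35360158e-02 -2.28097361e+00]
```

Request:
servo_tool(rows=[{"offset": [0,0,0],"yaw": -0.02,"claw": 1},{"offset": [0,0,0],"yaw": -0.035,"claw": 1},{"offset": [0,0,0],"yaw": -0.035,"claw": 1},{"offset": [0,0,0],"yaw": -0.035,"claw": 1}])

```text
time: 11.45
ee_pos: [0.65, -0.1411, 0.1286]
tcp_rot: [180.0, 0.1, 176.3]
wrist_force: [4.1, 3.6, -0.5]
opening: 0.0255
grasp_force: 61.7
```

```bash
python3 -c "
from workcell import *
o=get_obs();print(o['tcp_rot'],o['torque'],o['wrist_force'],o['q'])"
```

```text
[1.79971492e+02 5.52765244e-02 1.76307321e+02] [ 1.03645721 -0.94694851 -0.06419391] [ 4.08084288  3.56413328 -0.47935459] [-1.22581036e+01  2.02034478e+01  1.41955623e+01  8.39417005e+01
  3.64231649e-02 -8.56542266e+00]
```

Request:
servo_tool(rows=[{"offset": [0,0,0],"yaw": 0.012,"claw": 1},{"offset": [0,0,0],"yaw": 0.012,"claw": 0.6},{"offset": [0,0,0],"yaw": 0.012,"claw": 0.2},{"offset": [0,0,0],"yaw": 0.012,"claw": 0},{"offset": [0,0,0],"yaw": 0.012,"claw": 0},{"offset": [0,0,-0.3],"yaw": 0.012,"claw": 0},{"offset": [0,0,-0.8],"yaw": 0.012,"claw": 0},{"offset": [0,0,-1],"yaw": 0.012,"claw": 0},{"offset": [0,0,-1],"yaw": 0.012,"claw": 0}])

```text
time: 12.58
ee_pos: [0.6503, -0.1415, 0.23]
tcp_rot: [-180.0, 0.2, 174.3]
wrist_force: [0.5, -0.4, -0.2]
opening: 0.0857
grasp_force: 0.0
```

```bash
python3 nav.py 0.5765 0.0253 0.23 92.9
```

```text
pose [ 0.6503 -0.1415  0.23  ] [-179.975     0.1775  174.2666] -> offset [ 0.901  1.586 -0.003] yaw 0.45203642627086255
```

Request:
servo_tool(rows=[{"offset": [0.4,0.5,0],"yaw": 0,"claw": 0},{"offset": [0.9,1,0],"yaw": 0,"claw": 0},{"offset": [0.9,1,0],"yaw": 0,"claw": 0}])

```text
time: 12.95
ee_pos: [0.5677, -0.0306, 0.2269]
tcp_rot: [180.0, -0.1, 174.4]
wrist_force: [0.1, 0.3, -0.2]
opening: 0.0855
grasp_force: 0.0
```

Request:
servo_tool(rows=[{"offset": [0,0.59,0],"yaw": 0.055,"claw": 0},{"offset": [0,0.59,0],"yaw": 0.11,"claw": 0},{"offset": [0,0.59,0],"yaw": 0.165,"claw": 0},{"offset": [0,0.59,0],"yaw": 0.22,"claw": 0},{"offset": [0,0.59,0],"yaw": 0.275,"claw": 0},{"offset": [0,0.59,0],"yaw": 0.33,"claw": 0},{"offset": [0,0.59,0],"yaw": 0.385,"claw": 0},{"offset": [0,0.59,0],"yaw": 0.44,"claw": 0},{"offset": [0,0.59,0],"yaw": 0.452,"claw": 0},{"offset": [0,0.59,0],"yaw": 0.452,"claw": 0},{"offset": [0,0.59,0],"yaw": 0.452,"claw": 0}])

```text
time: 14.32
ee_pos: [0.576, 0.0256, 0.2275]
tcp_rot: [-179.9, 0.0, 93.0]
wrist_force: [-0.3, 0.3, 0.4]
opening: 0.0857
grasp_force: 0.0
```

```bash
python3 nav.py 0.5765 0.0253 0.124 92.9;  python3 - <<'E'
from h import *
q,e=camera("scene")
cv2.imwrite("pics/d4.png",cv2.convertScaleAbs(cv2.resize(q[130:270,150:330,::-1],(770,600),interpolation=cv2.INTER_CUBIC),alpha=1.3))
E
```

```text
pose [0.576  0.0256 0.2275] [-179.9496    0.0037   92.9523] -> offset [-0.004  0.005  1.035] yaw 0.00029033007824794924
```

View pics/d4.png

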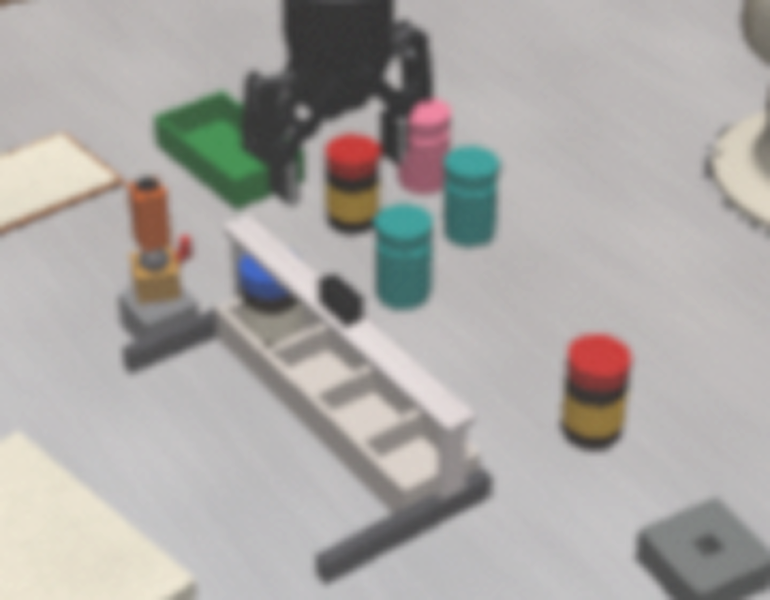

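Crop: the driver (150,215) stands in the nut and the red pin is swung clear. The grip block is at (340,297). Pocket 1 holds the only blue jar, and pockets 2-4 are empty.

Request:
servo_tool(rows=[{"offset": [0,0,0.5],"yaw": 0,"claw": 0},{"offset": [0,0,0.9],"yaw": 0,"claw": 0},{"offset": [0,0,1],"yaw": 0,"claw": 0.3},{"offset": [0,0,1],"yaw": 0,"claw": 0.6},{"offset": [0,0,1],"yaw": 0,"claw": 1},{"offset": [0,0,1],"yaw": 0,"claw": 1},{"offset": [0,0,1],"yaw": 0,"claw": 1},{"offset": [0,0,1],"yaw": 0,"claw": 1},{"offset": [0,0,1],"yaw": 0,"claw": 1}], squeeze=40)

```text
time: 15.5
ee_pos: [0.5771, 0.0259, 0.1303]
tcp_rot: [179.8, -0.0, 92.9]
wrist_force: [1.8, 0.2, 5.5]
opening: 0.0167
grasp_force: 42.3
```

Request:
servo_tool(rows=[{"offset": [0,0.15,0],"yaw": 0,"claw": 1},{"offset": [0,0.35,0],"yaw": 0,"claw": 1},{"offset": [0,0.6,0],"yaw": 0,"claw": 1},{"offset": [0,0.8,0],"yaw": 0,"claw": 1},{"offset": [0,0.89,0],"yaw": 0,"claw": 1},{"offset": [0,0.89,0],"yaw": 0,"claw": 1},{"offset": [0,0.89,0],"yaw": 0,"claw": 1}])

```text
time: 16.38
ee_pos: [0.6662, 0.0303, 0.1303]
tcp_rot: [179.8, 0.0, 92.9]
wrist_force: [1.4, -1.4, 6.2]
opening: 0.017
grasp_force: 42.4
```

Request:
servo_tool(rows=[{"offset": [0,0,0],"yaw": 0,"claw": 0.6},{"offset": [0,0,0],"yaw": 0,"claw": 0.2},{"offset": [0,0,0],"yaw": 0,"claw": 0},{"offset": [0,0,0],"yaw": 0,"claw": 0},{"offset": [0,0,-0.5],"yaw": 0,"claw": 0},{"offset": [0,0,-1],"yaw": 0,"claw": 0},{"offset": [0,0,-1],"yaw": 0,"claw": 0}])

```text
time: 17.25
ee_pos: [0.6661, 0.0305, 0.2333]
tcp_rot: [179.6, 0.0, 92.9]
wrist_force: [0.3, -0.7, -0.1]
opening: 0.0854
grasp_force: 0.0
```

Request:
servo_tool(rows=[{"offset": [-0.5,-0.5,0],"yaw": -0.05,"claw": 0},{"offset": [-1,-0.85,0],"yaw": -0.1,"claw": 0},{"offset": [-1,-0.85,0],"yaw": -0.15,"claw": 0},{"offset": [-1,-0.85,0],"yaw": -0.2,"claw": 0},{"offset": [-1,-0.85,0],"yaw": -0.25,"claw": 0},{"offset": [-1,-0.85,0],"yaw": -0.3,"claw": 0},{"offset": [-1,-0.85,0],"yaw": -0.35,"claw": 0},{"offset": [-1,-0.85,0],"yaw": -0.4,"claw": 0},{"offset": [-1,-0.85,0],"yaw": -0.45,"claw": 0},{"offset": [-1,-0.85,0],"yaw": -0.5,"claw": 0},{"offset": [-1,-0.85,0],"yaw": -0.5,"claw": 0}])

```text
time: 18.62
ee_pos: [0.5849, -0.0738, 0.2276]
tcp_rot: [180.0, -0.1, -177.2]
wrist_force: [-0.1, -0.3, -0.7]
opening: 0.0854
grasp_force: 0.0
```

```bash
python3 nav.py 0.5814 -0.0706 0.08 182.9
python3 - <<'E'
from m import *
q,e=camera("scene");p,d=camera("top")
lo,hi=RANGES["blue"]
for n,im,z in(("scene",q,.086),("top",p,.086)):
    for k in blobs(im,lo,hi)[1]:
        M=cv2.moments(k);c=(M["m10"]/M["m00"],M["m01"]/M["m00"]);print(n,"blue",np.round(c,1),M["m00"],onz(n,*c,z))
    for k in blobs(im,*RANGES["red"])[1]:
        M=cv2.moments(k);c=(M["m10"]/M["m00"],M["m01"]/M["m00"]);w=onz(n,*c,.08 if n=="top" else .074)
        if w[0]>.2: print(n,"red",np.round(c,1),M["m00"],w)
np.savez("s2.npz",p=p,q=q)
E
```

```text
pose [ 0.5849 -0.0738  0.2276] [ 179.9883   -0.0538 -177.1507] -> offset [0.032 0.033 1.476] yaw -0.00028146200557886106
scene blue [372.1 236.9] 462.5 [0.2971 0.3841 0.086 ]
scene blue [212.5 192. ] 58.5 [ 0.5863 -0.0685  0.086 ]
scene red [289.7 213.2] 85.0 [0.4254 0.1525 0.074 ]
scene red [232.  165.2] 49.0 [ 0.4306 -0.1916  0.074 ]
top blue [129.  266.4] 410.5 [0.2613 0.3606 0.086 ]
top red [204.1 209.4] 198.0 [0.4261 0.1531 0.08  ]
```

Request:
servo_tool(rows=[{"offset": [0.03,0.02,0.5],"yaw": 0,"claw": 0},{"offset": [0.03,0.02,1],"yaw": 0,"claw": 0},{"offset": [0.03,0.02,1],"yaw": 0,"claw": 0}])

```text
time: 19.1
ee_pos: [0.5796, -0.0716, 0.1245]
tcp_rot: [179.9, -0.4, -177.2]
wrist_force: [-0.3, -0.2, 0.8]
opening: 0.0855
grasp_force: 0.0
```

Request:
servo_tool(rows=[{"offset": [0,0,0.25],"yaw": 0,"claw": 0},{"offset": [0,0,0.52],"yaw": 0,"claw": 0},{"offset": [0,0,0.52],"yaw": 0,"claw": 0.2},{"offset": [0,0,0.52],"yaw": 0,"claw": 0.4},{"offset": [0,0,0.52],"yaw": 0,"claw": 0.7},{"offset": [0,0,0.52],"yaw": 0,"claw": 1},{"offset": [0,0,0.52],"yaw": 0,"claw": 1},{"offset": [0,0,0.52],"yaw": 0,"claw": 1}], squeeze=35)

```text
time: 20.1
ee_pos: [0.5831, -0.072, 0.079]
tcp_rot: [-180.0, 0.2, -177.1]
wrist_force: [-0.6, 0.2, 7.0]
opening: 0.0487
grasp_force: 36.7
```

Request:
servo_tool(rows=[{"offset": [0,0,-0.2],"yaw": 0,"claw": 1},{"offset": [0,0,-0.4],"yaw": 0,"claw": 1},{"offset": [0,0,-0.7],"yaw": 0,"claw": 1},{"offset": [0,0,-1],"yaw": 0,"claw": 1},{"offset": [0,0,-1],"yaw": 0,"claw": 1}])

```text
time: 20.72
ee_pos: [0.5832, -0.0721, 0.1797]
tcp_rot: [-179.9, 0.3, -177.1]
wrist_force: [0.3, -0.0, -1.5]
opening: 0.049
grasp_force: 36.7
```

Request:
servo_tool(rows=[{"offset": [0.15,-0.2,0],"yaw": 0,"claw": 1},{"offset": [0.3,-0.5,0],"yaw": 0,"claw": 1},{"offset": [0.4,-0.85,0],"yaw": 0,"claw": 1},{"offset": [0.4,-0.85,0],"yaw": 0,"claw": 1}])

```text
time: 21.22
ee_pos: [0.5455, -0.1606, 0.1754]
tcp_rot: [180.0, -0.1, -177.3]
wrist_force: [-0.3, -0.3, -2.0]
opening: 0.0488
grasp_force: 36.9
```

Request:
servo_tool(rows=[{"offset": [0.2,-0.4,0],"yaw": 0,"claw": 1},{"offset": [0.4,-0.85,0],"yaw": 0,"claw": 1},{"offset": [0.4,-0.85,0],"yaw": 0,"claw": 1}])

```text
time: 21.6
ee_pos: [0.5097, -0.2475, 0.1756]
tcp_rot: [180.0, -0.1, -177.3]
wrist_force: [-0.2, 0.5, -2.0]
opening: 0.0489
grasp_force: 37.2
```

Request:
servo_tool(rows=[{"offset": [0.2,-0.4,0],"yaw": 0,"claw": 1},{"offset": [0.35,-0.85,0],"yaw": -0.011,"claw": 1},{"offset": [0.35,-0.85,0],"yaw": -0.011,"claw": 1}])

```text
time: 21.98
ee_pos: [0.4796, -0.3337, 0.1755]
tcp_rot: [180.0, -0.0, -175.2]
wrist_force: [-0.4, 0.7, -2.4]
opening: 0.049
grasp_force: 37.5
```

```bash
python3 nav.py 0.481 -0.333 0.08 184.9
python3 - <<'E'
from h import *
p,d=camera("top");q,e=camera("scene")
a=cv2.resize(p[150:250,290:410,::-1],(420,350),interpolation=cv2.INTER_CUBIC);b=cv2.resize(q[110:200,160:250,::-1],(380,380),interpolation=cv2.INTER_CUBIC)
c=np.zeros((380,800,3),np.uint8);c[:350,:420]=a;c[:,420:]=b
cv2.imwrite("pics/d5.png",cv2.convertScaleAbs(c,alpha=1.3))
E
```

```text
pose [ 0.4796 -0.3337  0.1755] [ 179.9743   -0.0363 -175.2262] -> offset [-0.015  0.006  0.955] yaw -0.0007011696825404417
```

View pics/d5.png

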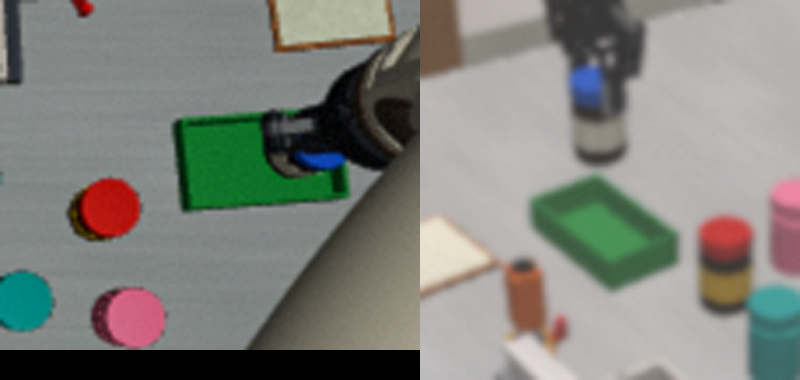

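Crop: the blue jar is held upright at crop pixel (600,115), above the crate at (605,230). Lowering it.

Request:
servo_tool(rows=[{"offset": [-0.015,0,0.4],"yaw": 0,"claw": 1},{"offset": [-0.015,0,0.7],"yaw": 0,"claw": 1},{"offset": [-0.015,0,0.87],"yaw": 0,"claw": 1},{"offset": [-0.015,0,0.97],"yaw": 0,"claw": 1},{"offset": [-0.015,0,0.97],"yaw": 0,"claw": 1},{"offset": [-0.015,0,0.98],"yaw": 0,"claw": 0.7},{"offset": [-0.015,0,0.98],"yaw": 0,"claw": 0.4},{"offset": [-0.015,0,0.98],"yaw": 0,"claw": 0},{"offset": [-0.015,0,0.98],"yaw": 0,"claw": 0},{"offset": [-0.015,0,0.98],"yaw": 0,"claw": 0}])

```text
time: 23.32
ee_pos: [0.4816, -0.3324, 0.0784]
tcp_rot: [-180.0, 0.0, -175.1]
wrist_force: [1.0, -0.3, 0.2]
opening: 0.0854
grasp_force: 0.0
```

Request:
servo_tool(rows=[{"offset": [0,0,-0.4],"yaw": 0,"claw": 0},{"offset": [0,0,-0.9],"yaw": 0,"claw": 0},{"offset": [0,0,-1],"yaw": 0,"claw": 0}])

```text
time: 23.7
ee_pos: [0.4825, -0.333, 0.1821]
tcp_rot: [-179.8, 0.2, -175.1]
wrist_force: [0.3, -0.1, -0.2]
opening: 0.0852
grasp_force: 0.0
```

Request:
servo_tool(rows=[{"offset": [0.2,0.5,0],"yaw": 0,"claw": 0},{"offset": [0.4,1,0],"yaw": 0,"claw": 0},{"offset": [0.4,1,0],"yaw": 0.0,"claw": 0}])

```text
time: 24.08
ee_pos: [0.4318, -0.2338, 0.1779]
tcp_rot: [180.0, -0.0, -175.0]
wrist_force: [0.3, -0.6, 0.4]
opening: 0.0853
grasp_force: 0.0
```

```bash
cat > look.py <<'E'
from m import *
import sys
q,e=camera("scene");p,d=camera("top");np.savez(sys.argv[1],p=p,q=q,d=d,e=e)
for n,im in(("scene",q),("top",p)):
  for c,zs in(("red",(.08,.074)),("blue",(.084,.078))):
    for k in blobs(im,*RANGES[c],20)[1]:
        M=cv2.moments(k);u=(M["m10"]/M["m00"],M["m01"]/M["m00"]);w=onz(n,*u,zs[n=="scene"])
        if w[0]>.32 and u[0]<460: print(n,c,np.round(u,1),M["m00"],w)
E
python3 look.py s3.npz; python3 nav.py 0.4314 -0.188 0.073 180
```

```text
scene red [289.7 213.3] 87.0 [0.4257 0.1528 0.074 ]
scene red [232.  165.1] 47.0 [ 0.4302 -0.1922  0.074 ]
scene blue [201.9 151.1] 28.5 [ 0.4803 -0.3384  0.078 ]
top red [204.  209.4] 197.0 [0.4261 0.1532 0.08  ]
top red [319.  210.3] 120.5 [ 0.4272 -0.1819  0.08  ]
top red [311.5 148.9] 23.0 [ 0.6102 -0.1618  0.08  ]
pose [ 0.4333 -0.236   0.1781] [-179.9745    0.0225 -175.0651] -> offset [-0.022  0.48   1.051] yaw 0.027415956356751772
```

Request:
servo_tool(rows=[{"offset": [-0.02,0.48,0],"yaw": 0,"claw": 0},{"offset": [-0.02,0.48,0.2],"yaw": 0,"claw": 0},{"offset": [-0.02,0.48,0.6],"yaw": 0,"claw": 0},{"offset": [-0.02,0.48,1],"yaw": 0,"claw": 0},{"offset": [-0.02,0.48,1],"yaw": 0,"claw": 0}])

```text
time: 24.8
ee_pos: [0.4297, -0.188, 0.0754]
tcp_rot: [179.8, -0.3, -175.2]
wrist_force: [0.2, 0.1, 0.2]
opening: 0.0855
grasp_force: 0.0
```

```bash
python3 nav.py 0.4314 -0.188 0.073 180
```

```text
pose [ 0.4297 -0.188   0.0754] [ 179.8484   -0.2866 -175.1519] -> offset [-0.017 -0.001  0.024] yaw 0.02693409277752355
```

Request:
servo_tool(rows=[{"offset": [0,0,0.05],"yaw": 0,"claw": 0.2},{"offset": [0,0,0.05],"yaw": 0,"claw": 0.4},{"offset": [0,0,0.05],"yaw": 0,"claw": 0.7},{"offset": [0,0,0.05],"yaw": 0,"claw": 1},{"offset": [0,0,0.05],"yaw": 0,"claw": 1},{"offset": [0,0,0.05],"yaw": 0,"claw": 1}])

```text
time: 25.55
ee_pos: [0.4319, -0.1886, 0.0748]
tcp_rot: [-179.9, 0.1, -175.1]
wrist_force: [-0.4, -1.7, 6.1]
opening: 0.0488
grasp_force: 36.8
```

Request:
servo_tool(rows=[{"offset": [0,0,-0.2],"yaw": 0,"claw": 1},{"offset": [0,0,-0.4],"yaw": 0,"claw": 1},{"offset": [0,0,-0.7],"yaw": 0,"claw": 1},{"offset": [0,0,-1],"yaw": 0,"claw": 1},{"offset": [0,0,-1],"yaw": 0,"claw": 1}])

```text
time: 26.18
ee_pos: [0.432, -0.1885, 0.1755]
tcp_rot: [-179.9, 0.2, -175.1]
wrist_force: [-0.4, 0.1, -2.0]
opening: 0.0487
grasp_force: 36.9
```

Request:
servo_tool(rows=[{"offset": [-0.2,0.2,0],"yaw": 0,"claw": 1},{"offset": [-0.5,0.5,0],"yaw": 0,"claw": 1},{"offset": [-0.8,0.85,0],"yaw": 0,"claw": 1},{"offset": [-0.8,0.85,0],"yaw": 0,"claw": 1}])

```text
time: 26.68
ee_pos: [0.5042, -0.0944, 0.1715]
tcp_rot: [179.9, -0.1, -174.9]
wrist_force: [-0.7, -0.1, -1.6]
opening: 0.049
grasp_force: 37.0
```

Request:
servo_tool(rows=[{"offset": [-0.4,0.4,0],"yaw": 0,"claw": 1},{"offset": [-0.6,0.65,0],"yaw": 0.011,"claw": 1},{"offset": [-0.8,0.84,0],"yaw": 0.011,"claw": 1},{"offset": [-0.8,0.84,0],"yaw": 0.011,"claw": 1},{"offset": [-0.8,0.84,0],"yaw": 0.011,"claw": 1}])

```text
time: 27.3
ee_pos: [0.5754, -0.0068, 0.1725]
tcp_rot: [-180.0, -0.1, -177.1]
wrist_force: [-0.8, 0.6, -1.8]
opening: 0.0489
grasp_force: 37.2
```

```bash
python3 nav.py 0.5781 -0.0067 0.079 182.9;python3 look.py s4.npz
python3 - <<'E'
from h import *
z=np.load("s4.npz")
b=cv2.resize(z["q"][150:280,170:300,::-1],(560,560),interpolation=cv2.INTER_CUBIC)
cv2.imwrite("pics/d6.png",cv2.convertScaleAbs(b,alpha=1.3))
E
```

```text
pose [ 0.5754 -0.0068  0.1725] [-179.989    -0.0851 -177.1079] -> offset [-0.029 -0.     0.935] yaw -4.383596262995424e-05
scene red [289.8 213.3] 85.5 [0.4254 0.1529 0.074 ]
scene red [221.6 178.2] 54.0 [ 0.5092 -0.1376  0.074 ]
scene blue [202.4 151.2] 34.5 [ 0.4791 -0.3366  0.078 ]
top red [204.1 209.4] 198.0 [0.426  0.1531 0.08  ]
top red [311.8 149.1] 21.0 [ 0.6098 -0.1625  0.08  ]
top blue [369.6 192.5] 192.5 [ 0.4809 -0.33    0.084 ]
```

View pics/d6.png

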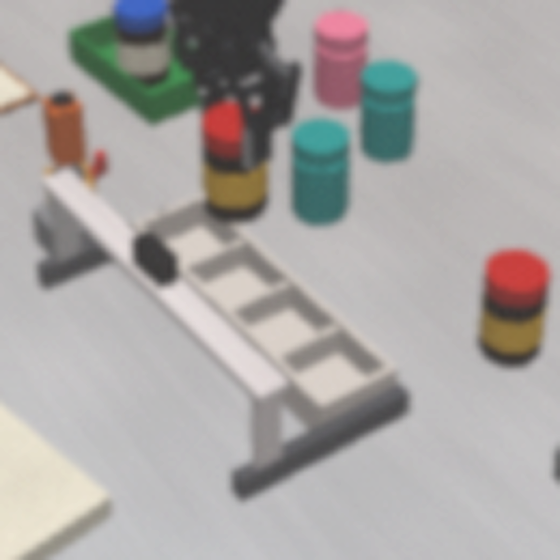

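Crop: the blue jar stands upright in the crate (142,40). The red jar is held above pocket 2, and all pockets are empty with the bar back. Lowering it.

Request:
servo_tool(rows=[{"offset": [-0.03,0,0],"yaw": 0,"claw": 1},{"offset": [-0.03,0,0.4],"yaw": 0,"claw": 1},{"offset": [-0.03,0,0.6],"yaw": 0,"claw": 1},{"offset": [-0.03,0,0.75],"yaw": 0,"claw": 1},{"offset": [-0.03,0,0.85],"yaw": 0,"claw": 1},{"offset": [-0.03,0,0.9],"yaw": 0,"claw": 1},{"offset": [-0.03,0,0.9],"yaw": 0,"claw": 1}])

```text
time: 28.28
ee_pos: [0.5792, -0.0059, 0.0835]
tcp_rot: [-180.0, 0.0, -177.1]
wrist_force: [0.3, -0.2, -1.0]
opening: 0.0488
grasp_force: 37.3
```

Request:
servo_tool(rows=[{"offset": [0,0,0.02],"yaw": 0,"claw": 1},{"offset": [0,0,0.02],"yaw": 0,"claw": 0.7},{"offset": [0,0,0.02],"yaw": 0,"claw": 0.4},{"offset": [0,0,0.02],"yaw": 0,"claw": 0},{"offset": [0,0,0.02],"yaw": 0,"claw": 0},{"offset": [0,0,0.02],"yaw": 0,"claw": 0},{"offset": [0,0,-0.4],"yaw": 0,"claw": 0},{"offset": [0,0,-1],"yaw": 0,"claw": 0},{"offset": [0,0,-1],"yaw": 0,"claw": 0}])

```text
time: 29.4
ee_pos: [0.5809, -0.0059, 0.1887]
tcp_rot: [-180.0, 0.5, -177.1]
wrist_force: [0.6, 0.1, -0.2]
opening: 0.0852
grasp_force: 0.0
```

Request:
servo_tool(rows=[{"offset": [0.5,0.5,0],"yaw": 0,"claw": 0},{"offset": [0.8,0.8,0],"yaw": 0,"claw": 0},{"offset": [0.8,0.8,0],"yaw": 0,"claw": 0}])

```text
time: 29.78
ee_pos: [0.4932, 0.0715, 0.1833]
tcp_rot: [180.0, -0.0, -176.9]
wrist_force: [0.4, 0.3, 0.3]
opening: 0.0856
grasp_force: 0.0
```

```bash
python3 look.py s5.npz; python3 nav.py 0.4261 0.1531 0.073 182.9
```

```text
scene red [289.8 213.3] 87.0 [0.4255 0.1529 0.074 ]
scene red [223.6 201.6] 70.0 [ 0.5743 -0.0159  0.074 ]
scene blue [201.9 151.1] 28.5 [ 0.4803 -0.3384  0.078 ]
top red [260.2 158.6] 164.5 [ 0.5788 -0.009   0.08  ]
top red [311.7 149. ] 22.0 [ 0.6099 -0.1622  0.08  ]
top blue [369.6 192.5] 191.0 [ 0.4808 -0.3298  0.084 ]
pose [0.4951 0.0701 0.1832] [-179.9933    0.0278 -177.0301] -> offset [0.647 0.864 1.102] yaw 0.00038833416311818936
```

Request:
servo_tool(rows=[{"offset": [0.4,0.5,0],"yaw": 0,"claw": 0},{"offset": [0.65,0.86,0],"yaw": 0,"claw": 0},{"offset": [0.65,0.86,0.2],"yaw": 0,"claw": 0},{"offset": [0.65,0.86,0.6],"yaw": 0,"claw": 0},{"offset": [0.65,0.86,1],"yaw": 0,"claw": 0},{"offset": [0.65,0.86,1],"yaw": 0,"claw": 0}])

```text
time: 30.62
ee_pos: [0.4247, 0.1514, 0.0806]
tcp_rot: [-179.9, -0.3, -177.1]
wrist_force: [0.2, -0.0, 1.1]
opening: 0.0854
grasp_force: 0.0
```

```bash
python3 nav.py 0.4261 0.1531 0.073 182.9; python3 look.py s6.npz
```

```text
pose [0.4247 0.1514 0.0806] [-179.9025   -0.2966 -177.1482] -> offset [-0.015  0.016  0.076] yaw -0.0002677452203146105
scene red [289.8 213.6] 95.0 [0.4262 0.154  0.074 ]
scene red [223.7 201.6] 69.5 [ 0.5741 -0.0159  0.074 ]
scene blue [202.1 151.1] 27.5 [ 0.4798 -0.3382  0.078 ]
top red [259.4 158.5] 188.5 [ 0.5794 -0.0067  0.08  ]
top red [311.5 148.9] 23.0 [ 0.6102 -0.1618  0.08  ]
top blue [369.6 192.4] 192.0 [ 0.481  -0.3299  0.084 ]
```

Request:
servo_tool(rows=[{"offset": [0,0.01,0.1],"yaw": 0,"claw": 0},{"offset": [0,0.01,0.1],"yaw": 0,"claw": 0.2},{"offset": [0,0.01,0.1],"yaw": 0,"claw": 0.4},{"offset": [0,0.01,0.1],"yaw": 0,"claw": 0.7},{"offset": [0,0.01,0.1],"yaw": 0,"claw": 1},{"offset": [0,0.01,0.1],"yaw": 0,"claw": 1},{"offset": [0,0.01,0.1],"yaw": 0,"claw": 1}])

```text
time: 31.6
ee_pos: [0.4261, 0.1537, 0.074]
tcp_rot: [180.0, 0.1, -177.1]
wrist_force: [-0.3, 0.5, 6.6]
opening: 0.049
grasp_force: 36.5
```

Request:
servo_tool(rows=[{"offset": [0,0,-0.2],"yaw": 0,"claw": 1},{"offset": [0,0,-0.4],"yaw": 0,"claw": 1},{"offset": [0,0,-0.7],"yaw": 0,"claw": 1},{"offset": [0,0,-1],"yaw": 0,"claw": 1},{"offset": [0,0,-1],"yaw": 0,"claw": 1}])

```text
time: 32.22
ee_pos: [0.4266, 0.1538, 0.175]
tcp_rot: [179.9, 0.2, -177.1]
wrist_force: [-0.1, 0.6, -1.6]
opening: 0.0491
grasp_force: 36.9
```

```bash
python3 nav.py 0.572 0.1212 0.17 182.9
```

```text
pose [0.4266 0.1538 0.175 ] [ 179.9476    0.1737 -177.0891] -> offset [-1.435 -0.399  0.054] yaw 6.02866777032634e-05
```

Request:
servo_tool(rows=[{"offset": [-0.2,0,0],"yaw": 0,"claw": 1},{"offset": [-0.6,-0.2,0],"yaw": 0,"claw": 1},{"offset": [-1,-0.4,0],"yaw": 0,"claw": 1},{"offset": [-1,-0.4,0],"yaw": 0,"claw": 1}])

```text
time: 32.72
ee_pos: [0.5289, 0.1173, 0.1706]
tcp_rot: [-180.0, -0.2, -177.2]
wrist_force: [-1.2, -0.2, -1.9]
opening: 0.0485
grasp_force: 36.9
```

Request:
servo_tool(rows=[{"offset": [-0.2,0,0],"yaw": 0,"claw": 1},{"offset": [-0.43,0,0],"yaw": 0,"claw": 1},{"offset": [-0.43,0,0],"yaw": 0,"claw": 1},{"offset": [-0.43,0,0],"yaw": 0,"claw": 1}])

```text
time: 33.22
ee_pos: [0.5696, 0.1209, 0.1725]
tcp_rot: [-180.0, -0.1, -177.1]
wrist_force: [-0.3, -0.1, -1.6]
opening: 0.0488
grasp_force: 37.0
```

```bash
python3 nav.py 0.572 0.1212 0.083 182.9
```

```text
pose [0.5696 0.1209 0.1725] [-179.9921   -0.0972 -177.0756] -> offset [-0.025  0.001  0.895] yaw 0.00013543231673717552
```

Request:
servo_tool(rows=[{"offset": [-0.02,0,0],"yaw": 0,"claw": 1},{"offset": [-0.02,0,0.4],"yaw": 0,"claw": 1},{"offset": [-0.02,0,0.6],"yaw": 0,"claw": 1},{"offset": [-0.02,0,0.75],"yaw": 0,"claw": 1},{"offset": [-0.02,0,0.85],"yaw": 0,"claw": 1},{"offset": [-0.02,0,0.9],"yaw": 0,"claw": 1},{"offset": [-0.02,0,0.91],"yaw": 0,"claw": 1},{"offset": [-0.02,0,0.91],"yaw": 0,"claw": 1}])

```text
time: 34.22
ee_pos: [0.5729, 0.121, 0.0828]
tcp_rot: [180.0, 0.0, -177.1]
wrist_force: [0.7, 0.2, -2.0]
opening: 0.0487
grasp_force: 37.0
```

Request:
servo_tool(rows=[{"offset": [0,0,0.02],"yaw": 0,"claw": 1},{"offset": [0,0,0.02],"yaw": 0,"claw": 0.7},{"offset": [0,0,0.02],"yaw": 0,"claw": 0.4},{"offset": [0,0,0.02],"yaw": 0,"claw": 0},{"offset": [0,0,0.02],"yaw": 0,"claw": 0},{"offset": [0,0,0.02],"yaw": 0,"claw": 0},{"offset": [0,0,-0.4],"yaw": 0,"claw": 0},{"offset": [0,0,-1],"yaw": 0,"claw": 0},{"offset": [0,0,-1],"yaw": 0,"claw": 0}])

```text
time: 35.35
ee_pos: [0.5745, 0.1213, 0.1878]
tcp_rot: [179.9, 0.5, -177.1]
wrist_force: [0.3, 0.4, -0.1]
opening: 0.0852
grasp_force: 0.0
```

Request:
servo_tool(rows=[{"offset": [0,0,-0.45],"yaw": 0.05,"claw": 0},{"offset": [-0.5,-0.5,-0.45],"yaw": 0.1,"claw": 0},{"offset": [-0.92,-0.95,-0.45],"yaw": 0.15,"claw": 0},{"offset": [-0.92,-0.95,-0.45],"yaw": 0.2,"claw": 0},{"offset": [-0.92,-0.95,-0.45],"yaw": 0.25,"claw": 0},{"offset": [-0.92,-0.95,-0.45],"yaw": 0.3,"claw": 0},{"offset": [-0.92,-0.95,-0.45],"yaw": 0.35,"claw": 0},{"offset": [-0.92,-0.95,-0.45],"yaw": 0.4,"claw": 0},{"offset": [-0.92,-0.95,-0.45],"yaw": 0.45,"claw": 0},{"offset": [-0.92,-0.95,-0.45],"yaw": 0.5,"claw": 0},{"offset": [-0.92,-0.95,-0.45],"yaw": 0.5,"claw": 0},{"offset": [-0.92,-0.95,-0.45],"yaw": 0.5,"claw": 0}])

```text
time: 36.85
ee_pos: [0.6693, 0.0307, 0.227]
tcp_rot: [-180.0, 0.0, 93.1]
wrist_force: [-0.7, -0.1, 0.5]
opening: 0.0857
grasp_force: 0.0
```

```bash
python3 nav.py 0.6662 0.0305 0.128 92.9; python3 look.py s7.npz
python3 - <<'E'
from h import *
z=np.load("s7.npz")
b=cv2.resize(z["q"][130:280,160:320,::-1],(600,562),interpolation=cv2.INTER_CUBIC)
cv2.imwrite("pics/d7.png",cv2.convertScaleAbs(b,alpha=1.3))
E
```

```text
pose [0.6693 0.0307 0.227 ] [-179.9757    0.0003   93.1052] -> offset [-0.    -0.031  0.99 ] yaw 0.0011398912129862993
scene red [246.5 222.4] 95.0 [0.5685 0.1133 0.074 ]
scene red [223.6 201.7] 71.0 [ 0.5744 -0.0156  0.074 ]
top blue [369.6 192.5] 192.5 [ 0.4807 -0.33    0.084 ]
```

View pics/d7.png

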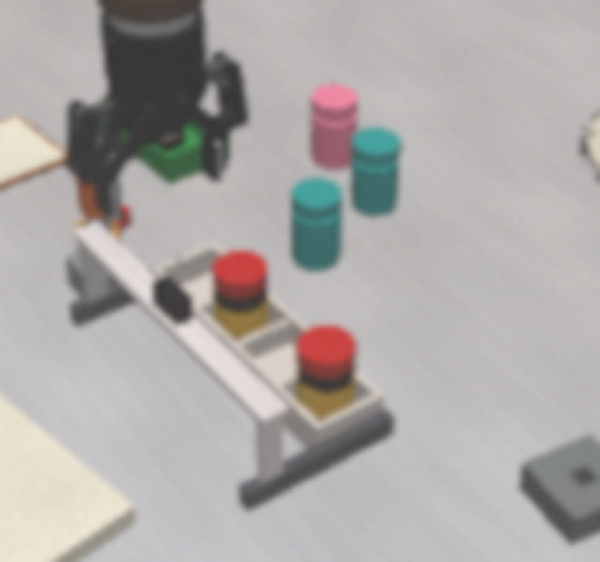

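Crop: both red jars sit upright in pockets 2 (240,290) and 4 (326,370). No other red jar is left. Closing the bar next.

Request:
servo_tool(rows=[{"offset": [0,-0.03,0.5],"yaw": 0,"claw": 0},{"offset": [0,-0.03,0.9],"yaw": 0,"claw": 0},{"offset": [0,-0.03,1],"yaw": 0,"claw": 0.3},{"offset": [0,-0.03,1],"yaw": 0,"claw": 0.6},{"offset": [0,-0.03,1],"yaw": 0,"claw": 1},{"offset": [0,-0.03,1],"yaw": 0,"claw": 1},{"offset": [0,-0.03,1],"yaw": 0,"claw": 1},{"offset": [0,-0.03,1],"yaw": 0,"claw": 1},{"offset": [0,-0.03,1],"yaw": 0,"claw": 1}], squeeze=40)

```text
time: 38.08
ee_pos: [0.667, 0.0306, 0.1294]
tcp_rot: [179.8, -0.0, 92.9]
wrist_force: [-2.1, -0.1, 5.8]
opening: 0.017
grasp_force: 41.5
```

Request:
servo_tool(rows=[{"offset": [0,-0.15,0],"yaw": 0,"claw": 1},{"offset": [0,-0.35,0],"yaw": 0,"claw": 1},{"offset": [0,-0.6,0],"yaw": 0,"claw": 1},{"offset": [0,-0.8,0],"yaw": 0,"claw": 1},{"offset": [0,-0.9,0],"yaw": 0,"claw": 1},{"offset": [0,-0.9,0],"yaw": 0,"claw": 1},{"offset": [0,-0.9,0],"yaw": 0,"claw": 1}])

```text
time: 38.95
ee_pos: [0.5772, 0.0262, 0.1293]
tcp_rot: [179.8, -0.0, 92.9]
wrist_force: [-2.4, 1.0, 9.9]
opening: 0.017
grasp_force: 43.4
```

Request:
servo_tool(rows=[{"offset": [0,-0.03,0],"yaw": 0,"claw": 1},{"offset": [0,-0.03,0],"yaw": 0,"claw": 1},{"offset": [0,-0.03,0],"yaw": 0,"claw": 1}])

```text
time: 39.33
ee_pos: [0.5768, 0.0262, 0.1294]
tcp_rot: [179.5, -0.0, 92.9]
wrist_force: [12.9, 1.9, 3.0]
opening: 0.0167
grasp_force: 42.4
```

Request:
servo_tool(rows=[{"offset": [0,0,0],"yaw": 0,"claw": 0.6},{"offset": [0,0,0],"yaw": 0,"claw": 0.2},{"offset": [0,0,0],"yaw": 0,"claw": 0},{"offset": [0,0,0],"yaw": 0,"claw": 0},{"offset": [0,0,-0.5],"yaw": 0,"claw": 0},{"offset": [0,0,-1],"yaw": 0,"claw": 0},{"offset": [0,0,-1],"yaw": 0,"claw": 0}])

```text
time: 40.2
ee_pos: [0.5747, 0.0259, 0.2317]
tcp_rot: [179.6, 0.0, 92.9]
wrist_force: [1.6, -0.6, 0.5]
opening: 0.0856
grasp_force: 0.0
```

```bash
python3 nav.py 0.6503 -0.1413 0.23 174.3
```

```text
pose [0.5747 0.0259 0.2317] [179.6235   0.0036  92.9088] -> offset [-1.708  0.67   0.022] yaw -0.4521734208977547
```

Request:
servo_tool(rows=[{"offset": [-0.5,0.2,0],"yaw": 0,"claw": 0},{"offset": [-1,0.5,0],"yaw": 0,"claw": 0},{"offset": [-1,0.5,0],"yaw": 0,"claw": 0}])

```text
time: 40.58
ee_pos: [0.6293, -0.0745, 0.2245]
tcp_rot: [-179.8, -0.0, 92.7]
wrist_force: [-0.4, 0.8, -0.5]
opening: 0.0857
grasp_force: 0.0
```

Request:
servo_tool(rows=[{"offset": [-0.4,0.1,0],"yaw": -0.05,"claw": 0},{"offset": [-0.7,0.17,0],"yaw": -0.1,"claw": 0},{"offset": [-0.7,0.17,0],"yaw": -0.15,"claw": 0},{"offset": [-0.7,0.17,0],"yaw": -0.2,"claw": 0},{"offset": [-0.7,0.17,0],"yaw": -0.25,"claw": 0},{"offset": [-0.7,0.17,0],"yaw": -0.3,"claw": 0},{"offset": [-0.7,0.17,0],"yaw": -0.35,"claw": 0},{"offset": [-0.7,0.17,0],"yaw": -0.4,"claw": 0},{"offset": [-0.7,0.17,0],"yaw": -0.45,"claw": 0},{"offset": [-0.7,0.17,0],"yaw": -0.45,"claw": 0},{"offset": [-0.7,0.17,0],"yaw": -0.45,"claw": 0}])

```text
time: 41.95
ee_pos: [0.6488, -0.1402, 0.227]
tcp_rot: [180.0, -0.0, 173.7]
wrist_force: [-0.3, 0.2, 0.6]
opening: 0.0853
grasp_force: 0.0
```

```bash
python3 nav.py 0.6503 -0.1413 0.1286 174.3
python3 - <<'E'
from h import *
p,d=camera("top");q,e=camera("scene")
a=cv2.resize(p[110:220,190:340,::-1],(400,293),interpolation=cv2.INTER_CUBIC);b=cv2.resize(q[130:230,150:250,::-1],(400,400),interpolation=cv2.INTER_CUBIC)
c=np.zeros((400,800,3),np.uint8);c[:293,:400]=a;c[:,400:]=b
cv2.imwrite("pics/d8.png",cv2.convertScaleAbs(c,alpha=1.3))
E
```

```text
pose [ 0.6488 -0.1402  0.227 ] [179.9952  -0.0308 173.7354] -> offset [-0.017 -0.01   0.984] yaw -0.0031368138486066576
```

View pics/d8.png

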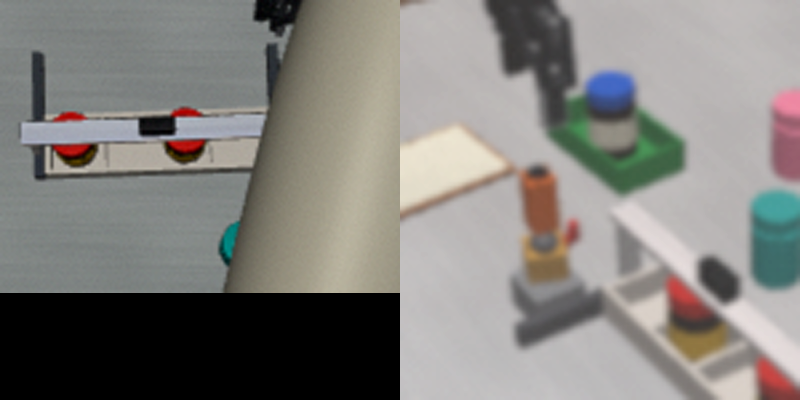

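Crop: the driver stands upright in the nut (540,205). The bar is home over the red jars, and the blue jar stands in the crate (612,110). Gripping the driver.

Request:
servo_tool(rows=[{"offset": [-0.017,-0.01,0],"yaw": 0,"claw": 0},{"offset": [-0.017,-0.01,0.5],"yaw": 0,"claw": 0},{"offset": [-0.017,-0.01,0.97],"yaw": 0,"claw": 0},{"offset": [-0.017,-0.01,0.97],"yaw": 0,"claw": 0.3},{"offset": [-0.017,-0.01,0.97],"yaw": 0,"claw": 0.6},{"offset": [-0.017,-0.01,0.97],"yaw": 0,"claw": 0.9},{"offset": [-0.017,-0.01,0.97],"yaw": 0,"claw": 1},{"offset": [-0.017,-0.01,0.97],"yaw": 0,"claw": 1},{"offset": [-0.017,-0.01,0.97],"yaw": 0,"claw": 1},{"offset": [-0.017,-0.01,0.97],"yaw": 0,"claw": 1}], squeeze=60)

```text
time: 43.3
ee_pos: [0.6517, -0.1418, 0.133]
tcp_rot: [-180.0, 0.2, 173.9]
wrist_force: [-0.5, 0.9, 6.0]
opening: 0.0252
grasp_force: 59.6
```

```bash
python3 -c "
from workcell import *
o=get_obs();print(o['ee_pos'],o['tcp_rot'],o['torque'],o['wrist_force'],o['q'])"
```

```text
[ 0.65165418 -0.14183886  0.13299254] [-179.98318949    0.23265001  173.91155815] [ 0.10510102  0.00388775 -0.04701486] [-0.49804055  0.92137317  6.01725801] [-1.22827666e+01  2.02472460e+01  1.47405194e+01  8.42601678e+01
  8.39070243e-03 -6.19427351e+00]
```

Request:
servo_tool(rows=[{"offset": [0,0,0],"yaw": 0.05,"claw": 1},{"offset": [0,0,0],"yaw": 0.1,"claw": 1},{"offset": [0,0,0],"yaw": 0.15,"claw": 1},{"offset": [0,0,0],"yaw": 0.2,"claw": 1},{"offset": [0,0,0],"yaw": 0.25,"claw": 1},{"offset": [0,0,0],"yaw": 0.3,"claw": 1},{"offset": [0,0,0],"yaw": 0.35,"claw": 1},{"offset": [0,0,0],"yaw": 0.4,"claw": 1},{"offset": [0,0,0],"yaw": 0.45,"claw": 1},{"offset": [0,0,0],"yaw": 0.475,"claw": 1},{"offset": [0,0,0],"yaw": 0.475,"claw": 1},{"offset": [0,0,0],"yaw": 0.475,"claw": 1}])

```text
time: 44.8
ee_pos: [0.6515, -0.1412, 0.133]
tcp_rot: [179.8, -0.0, 88.4]
wrist_force: [-0.6, 4.0, 6.3]
opening: 0.0254
grasp_force: 59.6
```

```bash
python3 -c "
from workcell import *
o=get_obs();print(o['ee_pos'],o['tcp_rot'],o['torque'],o['wrist_force'],o['q'])"
```

```text
[ 0.65154392 -0.14119493  0.13302327] [ 1.79785694e+02 -3.56713599e-02  8.84345438e+01] [ 0.81475462  0.17310069 -0.01871029] [-0.63319883  4.02417945  6.28601586] [-1.22569097e+01  2.02417449e+01  1.47369297e+01  8.42912163e+01
  7.48099283e-02  7.93087464e+01]
```

Request:
servo_tool(rows=[{"offset": [0,0,0],"yaw": 0.02,"claw": 1},{"offset": [0,0,0],"yaw": 0.035,"claw": 1},{"offset": [0,0,0],"yaw": 0.035,"claw": 1},{"offset": [0,0,0],"yaw": 0.035,"claw": 1}])

```text
time: 45.3
ee_pos: [0.6516, -0.1412, 0.133]
tcp_rot: [179.8, -0.1, 82.1]
wrist_force: [-1.1, 3.9, 6.6]
opening: 0.025
grasp_force: 59.6
```

```bash
python3 -c "
from workcell import *
o=get_obs();print(o['ee_pos'],o['tcp_rot'],o['torque'],o['wrist_force'],o['q'])"
```

```text
[ 0.65158115 -0.14116073  0.13303182] [ 1.79786393e+02 -6.61282801e-02  8.21398663e+01] [0.91061245 0.20472736 0.05357614] [-1.12643243  3.89946967  6.59021823] [-1.22563158e+01  2.02418716e+01  1.47380177e+01  8.42882361e+01
  8.23067820e-02  8.56040905e+01]
```

Request:
servo_tool(rows=[{"offset": [0,0,0],"yaw": -0.03,"claw": 1},{"offset": [0,0,-0.05],"yaw": -0.03,"claw": 1},{"offset": [0,0,-0.15],"yaw": -0.03,"claw": 1},{"offset": [0,0,-0.3],"yaw": -0.03,"claw": 1},{"offset": [0,0,-0.6],"yaw": -0.03,"claw": 1},{"offset": [0,0,-1],"yaw": -0.03,"claw": 1},{"offset": [0,0,-1],"yaw": -0.03,"claw": 1}])

```text
time: 46.18
ee_pos: [0.6514, -0.1422, 0.2353]
tcp_rot: [179.7, 0.1, 87.5]
wrist_force: [-0.3, -0.0, -1.2]
opening: 0.0253
grasp_force: 59.7
```

Request:
servo_tool(rows=[{"offset": [0.5,-0.2,-0.05],"yaw": 0,"claw": 1},{"offset": [1,-0.4,-0.05],"yaw": 0,"claw": 1},{"offset": [1,-0.4,-0.05],"yaw": 0,"claw": 1}])

```text
time: 46.55
ee_pos: [0.6139, -0.0373, 0.2359]
tcp_rot: [-180.0, -0.0, 87.7]
wrist_force: [0.5, -1.2, -1.1]
opening: 0.0252
grasp_force: 59.9
```

```bash
python3 nav.py 0.4535 0.3145 0.23 86
python3 - <<'E'
from m import *
p,d=camera("top");q,e=camera("scene")
a=cv2.resize(p[110:220,190:340,::-1],(400,293),interpolation=cv2.INTER_CUBIC);b=cv2.resize(q[130:230,150:250,::-1],(400,400),interpolation=cv2.INTER_CUBIC)
c=np.zeros((400,800,3),np.uint8);c[:293,:400]=a;c[:,400:]=b
cv2.imwrite("pics/d9.png",cv2.convertScaleAbs(c,alpha=1.3))
# stand hole at start views is hidden; now in both
h=sub(q,300,245,35,35,dark(70));print("scene hole",h[0],h[1])
V=hsv(q)[...,2];print(V[254:272,305:328])
E
```

```text
pose [ 0.6139 -0.0373  0.2359] [-179.993    -0.0137   87.672 ] -> offset [ 3.45  -1.745  0.06 ] yaw 0.009288910710958002
scene hole (312.8336647225168, 266.0387209850359) 104.77777777777777
[[102 102 101 102 102 101 102  99  97  91  88  88  95  99 101 102 101 101
  102 105 113 125 136]
 [102 101 102 102 102 101  98  93  85  77  72  74  85  95 100 101 101 101
  101 102 105 113 126]
 [102 101 103 102 101 100  95  85  75  69  64  65  73  86  96 100 101 102
  101 101 102 105 113]
 [101 103 101 102 102 101  98  89  77  69  65  64  69  81  93 100 101 101
  102 101 101 102 104]
 [ 99 101 102 102 102 102 100  95  86  76  72  73  78  85  95 100 101 101
  101 101 100 101 101]
 [ 93 100 101 102 102 102 102 100  95  88  84  88  92  97  99 101 101 100
  101 101 101 100 101]
 [ 84  94  99 102 102 101 101 101 100  98  97  98  99 101 102 101 101 101
  101 101 100 100 101]
 [ 72  83  95 100 102 102 101 102 102 101 101 100 101 102 101 102 101 101
  101 100 100  98  95]
 [ 65  72  85  96 100 102 101 101 101 101 102 101 102 101 102 101 100 100
   99  97  94  91  85]
 [ 63  65  73  87  96 101 101 102 102 102 101 101 101 101 101 100  99  97
   94  88  81  76  71]
 [ 62  63  65  75  85  96 100 101 102 102 101 101 101 101 100  97  92  86
   81  76  71  67  66]
 [ 65  62  63  66  74  86  96 100 101 101 101 102  99  96  92  85  77  73
   69  68  66  66  66]
 [ 73  63  63  63  66  74  86  96  99 100  99  97  91  86  78  72  70  67
   67  66  66  66  68]
 [ 90  69  63  62  63  66  74  85  92  93  91  86  78  72  69  67  67  67
   66  66  69  73  81]
 [113  83  67  63  62  62  65  73  79  80  78  73  70  68  66  67  66  67
   68  73  84  97 109]
 [132 107  83  67  63  62  64  65  67  69  69  67  67  67  67  68  69  73
   83  96 112 127 135]
 [144 130 106  82  67  62  62  63  65  67  68  67  68  67  70  75  83  97
  112 125 135 141 144]
 [148 144 130 106  82  67  63  63  66  67  68  69  71  75  85  97 112 126
  137 141 143 144 145]]
```

View pics/d9.png

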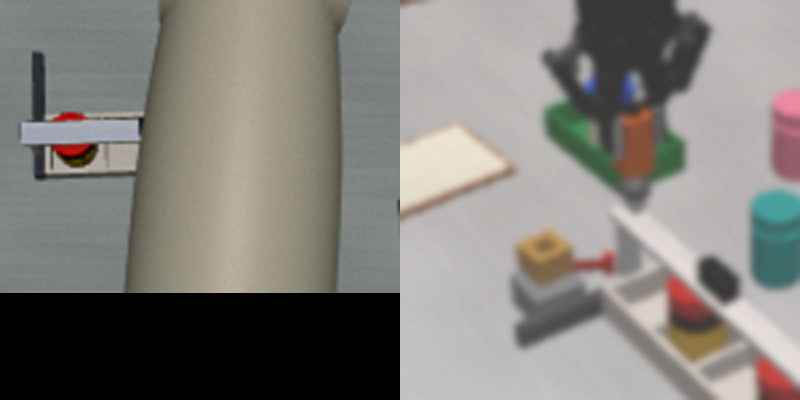

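Crop: the nut is back in its locked look, with its pin pointing at the bar at (590,263). The driver is held at (635,140). Measuring the hole from both views.

Run:
```python
from m import *
p,d=camera("top");q,e=camera("scene")
s=sub(q,309,252,13,10,dark(88));print("scene",s[0],s[1],onz("scene",*s[0],.03))
V=hsv(p)[...,2];print(V[190:214,140:172])
t=sub(p,148,196,16,13,dark(60));print("top",t[0],t[1]);report("hole",t,"top",.03);print(tri(t[0],s[0]))
```

```text
scene (315.20060302797026, 256.61483192199125) 24.055555555555557 [0.4532 0.3141 0.03  ]
[[103 102 101 100  77  68  69  69  69  73  72  77  79  79  85  87  90  95
   94  97 102 104 103 105 104 104 107 106 104 105 106 103]
 [102 102 103  98  76  67  68  67  68  69  68  67  69  68  69  69  69  71
   71  71  68  75  79  80  80  87  88  85 102 106 104 105]
 [102 102 103  98  73  66  66  68  68  69  72  67  66  68  69  68  67  69
   68  68  68  69  70  69  70  72  65  31  55 104 106 107]
 [100 100 100  96  70  69  68  66  68  68  69  66  69  68  69  69  70  70
   71  69  69  69  69  68  69  71  63  21  34  84 105 105]
 [102 102  98  92  70  68  70  67  68  69  68  69  69  71  69  69  69  69
   69  69  69  70  67  69  69  69  54  24  32  87 108 105]
 [103 102 100  88  71  70  67  69  67  71  68  67  69  69  70  71  69  68
   71  69  68  72  69  71  71  68  49  20  43 103 105 104]
 [ 99  99  97  82  67  66  70  69  69  70  69  70  70  68  69  70  68  70
   69  71  70  71  71  69  70  68  40  22  50 103 105 103]
 [101 101  99  77  67  71  69  68  69  69  70  68  69  71  71  69  69  70
   69 
[... 1692 characters left out ...]
68  71  71  69  71  69  71  71
   71  69  69  72  70  70  55  19  35  85 101 101 101 103]
 [ 97  90  72  66  67  68  69  68  67  72  72  70  69  70  71  70  69  72
   70  72  72  70  69  70  55  22  41  98 102  99 100 101]
 [102  88  73  58  51  55  58  59  61  69  70  69  67  70  69  67  69  70
   68  68  70  70  71  70  52  21  40 101 104 101 101  99]
 [100 100  97  97  96  94  81  79  77  77  67  70  58  59  58  50  53  59
   58  62  72  70  73  66  43  22  48 102 104 101 101 100]]
top (152.73097179748555, 201.00847774379884) 22.708333333333332
hole px [152.7 201. ] A 22.7 xy [0.4539 0.317 ] sides mm [19.8 20.8] ang 89.3
(array([0.4542, 0.3159, 0.0321]), np.float64(0.0014701920814962032))
```

Request:
servo_tool(rows=[{"offset": [0.5,-0.2,0],"yaw": 0,"claw": 1},{"offset": [1,-0.4,0],"yaw": 0,"claw": 1},{"offset": [1,-0.4,0],"yaw": 0,"claw": 1}])

```text
time: 47.12
ee_pos: [0.5789, 0.0632, 0.2353]
tcp_rot: [-180.0, -0.0, 87.6]
wrist_force: [0.0, 0.1, -0.6]
opening: 0.0251
grasp_force: 59.9
```

Request:
servo_tool(rows=[{"offset": [0.5,-0.3,0],"yaw": 0,"claw": 1},{"offset": [1,-0.6,0],"yaw": 0,"claw": 1},{"offset": [1,-0.6,0],"yaw": 0,"claw": 1}])

```text
time: 47.5
ee_pos: [0.5231, 0.1655, 0.2354]
tcp_rot: [-180.0, -0.0, 87.6]
wrist_force: [1.2, 0.3, -1.2]
opening: 0.0251
grasp_force: 60.0
```

```bash
python3 nav.py 0.4532 0.3138 0.2 86
```

```text
pose [0.5231 0.1655 0.2354] [-179.9943   -0.0107   87.6334] -> offset [ 1.453 -0.76   0.354] yaw 0.009074246341881241
```

Request:
servo_tool(rows=[{"offset": [0.5,-0.25,0],"yaw": 0,"claw": 1},{"offset": [1,-0.5,0],"yaw": 0,"claw": 1},{"offset": [1,-0.5,0],"yaw": 0,"claw": 1}])

```text
time: 47.88
ee_pos: [0.4781, 0.2674, 0.235]
tcp_rot: [-180.0, 0.0, 87.6]
wrist_force: [-0.0, -1.2, -1.0]
opening: 0.025
grasp_force: 59.9
```

Request:
servo_tool(rows=[{"offset": [0.45,-0.26,0],"yaw": 0.009,"claw": 1},{"offset": [0.45,-0.26,0.4],"yaw": 0.009,"claw": 1},{"offset": [0.45,-0.26,0.8],"yaw": 0.009,"claw": 1},{"offset": [0.45,-0.26,1],"yaw": 0.009,"claw": 1},{"offset": [0.45,-0.26,1],"yaw": 0.009,"claw": 1},{"offset": [0.45,-0.26,1],"yaw": 0.009,"claw": 1}])

```text
time: 48.62
ee_pos: [0.4553, 0.3115, 0.1363]
tcp_rot: [179.9, -0.0, 85.8]
wrist_force: [0.3, 0.7, -1.2]
opening: 0.025
grasp_force: 59.9
```

```bash
python3 nav.py 0.4532 0.3138 0.12 86
python3 - <<'E'
from h import *
p,d=camera("top");q,e=camera("scene")
i=camera_info("scene");M=np.linalg.inv(i["cam_to_world"]);t=get_obs()["ee_pos"]
def pr(w):
    c=M@np.append(w,1);return np.array([i["cx"]+i["fx"]*c[0]/-c[2],i["cy"]-i["fy"]*c[1]/-c[2]])
D=lambda w:np.round((pr(w)-[285,215]+.5)*400/60)
print("hole",D([.453,.3135,.03]),"tip",D(t-[0,0,.082]),"collar mid",D(t-[0,0,.059]),"handle bot",D(t-[0,0,.042]),"cap",D(t+[0,0,.015]))
a=cv2.resize(p[170:230,120:190,::-1],(400,343),interpolation=cv2.INTER_CUBIC);b=cv2.resize(q[215:275,285:345,::-1],(400,400),interpolation=cv2.INTER_CUBIC)
c=np.zeros((400,800,3),np.uint8);c[:343,400:]=a;c[:,:400]=b
cv2.imwrite("pics/d10.png",cv2.convertScaleAbs(c,alpha=1.3))
E
```

```text
pose [0.4553 0.3115 0.1363] [179.941   -0.0277  85.7988] -> offset [ 0.021 -0.023  0.163] yaw -0.0011176049988560206
hole [204. 280.] tip [205. 241.] collar mid [211. 204.] handle bot [216. 176.] cap [233.  78.]
```

View pics/d10.png

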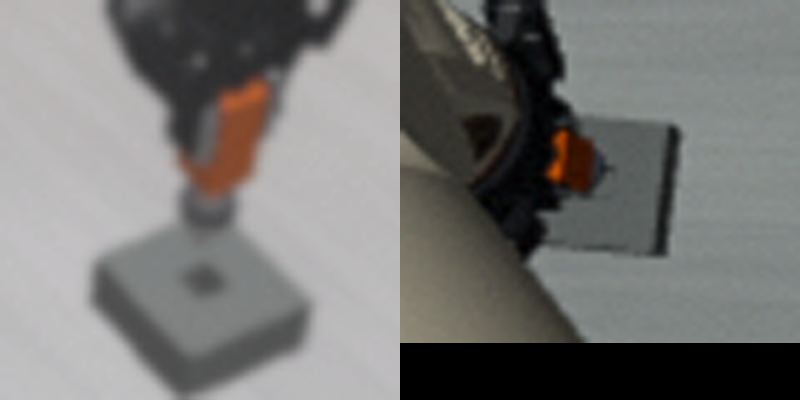

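Crop: the hole is at (205,280), as predicted. The collar is at (209,205) against a predicted (211,204), so the driver is on its line. Correcting by 2-3 mm and inserting.

Request:
servo_tool(rows=[{"offset": [0.021,-0.023,0],"yaw": 0,"claw": 1},{"offset": [0.021,-0.023,0],"yaw": 0,"claw": 1},{"offset": [0.021,-0.023,0.1],"yaw": 0,"claw": 1},{"offset": [0.021,-0.023,0.2],"yaw": 0,"claw": 1},{"offset": [0.021,-0.023,0.28],"yaw": 0,"claw": 1},{"offset": [0.021,-0.023,0.28],"yaw": 0,"claw": 1}])

```text
time: 49.48
ee_pos: [0.4515, 0.3142, 0.1062]
tcp_rot: [-179.9, 0.1, 85.9]
wrist_force: [-0.4, 0.3, -0.3]
opening: 0.0254
grasp_force: 59.9
```

Request:
servo_tool(rows=[{"offset": [0,0.01,0.03],"yaw": 0,"claw": 1},{"offset": [0,0.01,0.07],"yaw": 0,"claw": 1},{"offset": [0,0.01,0.11],"yaw": 0,"claw": 1},{"offset": [0,0.01,0.13],"yaw": 0,"claw": 1},{"offset": [0,0.01,0.13],"yaw": 0,"claw": 1}])

```text
time: 50.1
ee_pos: [0.4529, 0.3143, 0.0941]
tcp_rot: [-180.0, 0.0, 85.9]
wrist_force: [0.5, 0.8, -0.8]
opening: 0.0253
grasp_force: 59.9
```

Request:
servo_tool(rows=[{"offset": [0,0,0.01],"yaw": 0,"claw": 1},{"offset": [0,0,0.01],"yaw": 0,"claw": 0.6},{"offset": [0,0,0.01],"yaw": 0,"claw": 0.3},{"offset": [0,0,0.01],"yaw": 0,"claw": 0},{"offset": [0,0,0.01],"yaw": 0,"claw": 0},{"offset": [0,0,0.01],"yaw": 0,"claw": 0},{"offset": [0,0,-0.3],"yaw": 0,"claw": 0},{"offset": [0,0,-0.8],"yaw": 0,"claw": 0},{"offset": [0,0,-1],"yaw": 0,"claw": 0},{"offset": [0,0,-1],"yaw": 0,"claw": 0}])

```text
time: 51.35
ee_pos: [0.4536, 0.3148, 0.1958]
tcp_rot: [179.9, -0.1, 85.9]
wrist_force: [-0.2, 0.6, -0.4]
opening: 0.0854
grasp_force: 0.0
```

Request:
servo_tool(rows=[{"offset": [-0.5,-0.2,-0.5],"yaw": 0,"claw": 0},{"offset": [-1,-0.4,-0.5],"yaw": 0,"claw": 0},{"offset": [-1,-0.4,-0.5],"yaw": 0,"claw": 0}])

```text
time: 51.72
ee_pos: [0.4047, 0.2153, 0.2445]
tcp_rot: [180.0, -0.0, 85.8]
wrist_force: [0.9, 0.2, -0.3]
opening: 0.0854
grasp_force: 0.0
```

Request:
servo_tool(rows=[{"offset": [-0.5,-0.4,0],"yaw": 0,"claw": 0},{"offset": [-1,-0.8,0],"yaw": 0,"claw": 0},{"offset": [-1,-0.8,0],"yaw": 0,"claw": 0},{"offset": [-1,-0.8,0],"yaw": 0,"claw": 0}])

```text
time: 52.22
ee_pos: [0.3194, 0.1238, 0.2436]
tcp_rot: [-180.0, -0.0, 85.9]
wrist_force: [0.2, 1.0, -0.1]
opening: 0.0856
grasp_force: 0.0
```

```bash
python3 look.py s9.npz
python3 - <<'E'
from m import *
z=np.load("s9.npz");p,q=z["p"],z["q"]
V=hsv(q)[...,2]
try:
    cap=sub(p,140,192,14,14,dark(65));sc=sub(q,310,232,15,12,dark(90));print(cap[:2],sc[:2],tri(cap[0],sc[0]))
except Exception as e: print(e)
b=cv2.resize(q[100:320,150:400,::-1],(680,598),interpolation=cv2.INTER_CUBIC)
cv2.imwrite("pics/d11.png",cv2.convertScaleAbs(b,alpha=1.3))
E
```

```text
scene blue [202.  151.1] 28.0 [ 0.48   -0.3385  0.078 ]
top red [216.7 165.8] 29.0 [0.5557 0.1193 0.08  ]
top red [259.5 164.3] 28.0 [ 0.5618 -0.0072  0.08  ]
top blue [369.6 192.5] 193.0 [ 0.4809 -0.33    0.084 ]
((146.762929809605, 198.8167092924126), 32.583333333333336) ((318.4846175729497, 237.80271072096235), 18.98611111111111) (array([0.4524, 0.3135, 0.1067]), np.float64(3.435334390592295e-05))
```

View pics/d11.png

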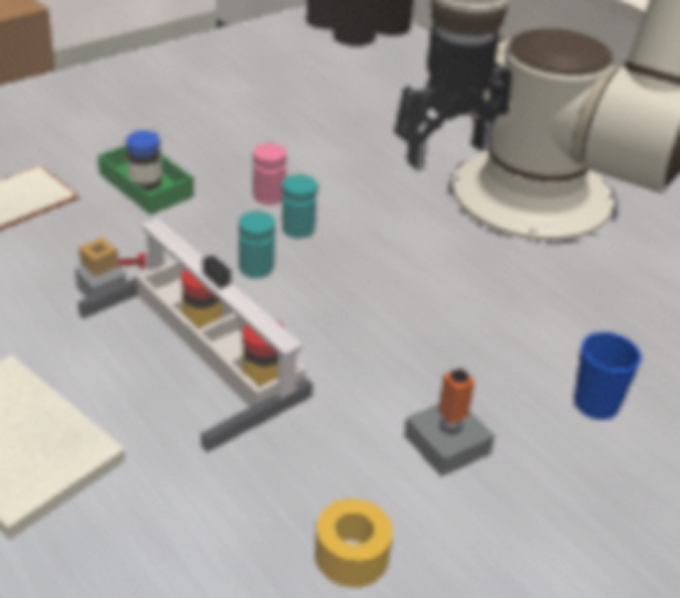

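The final view matches the goal: driver cap (457,377) at its original height and place, jars seated, bar home. One last check of the nut's angle and the grip against the start.

Run:
```python
from m import *
p=np.load("s9.npz")["p"]
nut=sub(p,296,128,18,14,lambda c:(hsv(c)[...,1]>110)&(hsv(c)[...,2]>92)&(hsv(c)[...,0]>14));report("nut",nut,"top",.071)
report("grip",sub(p,238,150,24,12,dark(60)),"top",.122)
report("pin",sub(p,285,138,20,20,col("red")),"top",.06);report("pin0",sub(np.load("top0.npz")["p"],285,138,20,20,col("red")),"top",.06)
```

```text
nut px [304.4 135.9] A 124.6 xy [ 0.6523 -0.1419] sides mm [36.  36.3] ang 6.4
grip px [248.4 156.8] A 89.8 xy [0.5746 0.0253] sides mm [38.8 21.1] ang 4.3
pin px [297.3 148. ] A 22.7 xy [ 0.6174 -0.1216] sides mm [32.4  9.2] ang 58.9
pin0 px [296.6 147.9] A 25.1 xy [ 0.6178 -0.1196] sides mm [33.6 10.1] ang 57.0
```

```bash
python3 -c "
from workcell import *
print(job_done())"
```

```text
the job is handed in; nothing more can be done
None
```

The job is handed in at about 52 s of the 210 s limit, with no verdict returned: the blue jar is upright in the crate, both red jars are seated in pockets 2 and 4, the bar is home, the nut is turned back to within about 0.05 rad of locked by camera, and the driver is fully down in its stand.

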